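# Load blood-tube racks on the rocking mixer, clamp them and set the speed

### The arm

A 6-joint arm with a two-finger parallel gripper is mounted at the origin on the work surface. World frame = base frame: x ahead of the robot, y to its left, z up, the work surface at z = 0. Lengths are in m, angles in rad, forces in N, time in s.
With the tool pointing down it reaches from about 0.3 to 0.775 m from the base axis. Payload 14.6 kg.
Tool frame: the origin (TCP) lies on the centre line of the jaws, within the pads' length; the fingertips stand 19 mm ahead of it and the grasp point (between the pads) is the TCP; y points along the fingers, x is the direction in which the jaws open and shut, and the axes are right-handed (so a half turn about y gives the same grasp; the last joint's range is limited). The gripper opens to 94 mm and grips with 3 to 60 N. Pads are 16 mm wide; open, the fingers measure 119 mm over their backs; the gripper's body (75 mm by 177 mm) begins 78 mm behind the grasp point.
Start: joints at [1.101, 0.3, 1.521, -0, 1.321, -0.067], TCP at [0.216, 0.506, 0.224] pointing down, gripper open.
Joint ranges: [-3.03, 3.03], [-0.79, 2.21], [0.23, 2.52], [-1.04, 4.18], [0, 3.07], [-2.55, 2.55]. Speed limits (rad/s): [2.22, 2.22, 2.57, 3.14, 3.14, 3.14].

### API

Orientations are given as [roll, pitch, yaw] about the fixed x, y, z axes, in that order (R = Rz(yaw) Ry(pitch) Rx(roll)).
In Python, from station import get_obs, cams, workorder gives the robot as it stands.
- The arm moves only by the shell command python3 -m handwheel 'ROWS' [FORCE]. ROWS is JSON, a list of rows, each an object of numbers: "fingers": the opening, from -1 (shut) to 1 (fully open); "x", "y", "z": the shift along the tool's x, y, z in m; "spin": the turn about the tool's y in degrees. In form: [{"fingers": .., "x": .., "y": .., "z": .., "spin": ..}, ...]. A call has exactly 10 rows; each row is the pose to reach, as a shift and turn from the pose commanded when the call began, along the tool's axes at that moment; what a row does not reach only later rows make up. A row lasts 1/10 s, in which the tool goes at most 50 mm and 8.59 degrees, less where a joint would pass 70% of its speed; a pose out of reach is approached as far as the arm can. A call with a gripper value outside its range is refused whole. The fingers move at their own pace and stop on an object; FORCE is the grip in N (left out, the last holds). Time passes only in rows, so rows that repeat a pose let the fingers close, or fill a call up. It gives the time, the measured TCP pose, the force and the opening at its end, in the units of the state.
- get_obs(): the state, without advancing time (a new reading comes with each control period).
- cams.camera(name): name is "side" or "top" or "wrist"; returns (picture, depth): 400x640x3 uint8, red, green, blue; 400x640 float32, m along the optical axis (not along the pixel's ray), 0 where there is no reading.
- cams.get_calibration(name): a dict with "fx", "fy", "cx", "cy" (pixels), "view" (4x4, takes a point from world to camera coordinates). Camera axes: x right, y down, z forward; pixel columns grow to the right and rows downward; lengths in m; the calibration is good to about 2 mm. The wrist camera is an equidistant fisheye: a pixel r from the principal point sees the ray r / f radians off the axis. A picture is of the moment at which its call begins: read the wrist's pose just before it. get_calibration takes no time and is no camera call; for the wrist camera it gives the pose at the moment of the call.
- workorder.hand_in(): hands the job in, once; it reports no verdict.
The state is a dict: "time_s": time; "qpos": joint angles; "joint_vel": joint speeds; "tau": joint torques, N m; "ee_pos": TCP position; "eef_rot": TCP orientation; "force": force on the tool from outside, world axes, zero at the start; "moment": the same for the moment, N m; "grip_width": finger opening in m.
Only numpy, scipy, OpenCV 4.12 (cv2) and the standard library are available. Lean on these libraries where they do the work, as an engineer would, in place of code of your own. Each camera call takes 0.05 s, during which the arm holds its last target. There are 200 camera calls.

### The job

Push the mixer's sprung hold-down bail back until it stays open, stand every tube rack upright in a lane of its own, label end to the back, and slide each fully home against the back stop. Then bring the bail over so that it springs down on the racks, and after that turn the speed dial until its white pointer lines up with the green marker on the scale. Leave the bottle, the tip box and the jar where they are.

Things in the scene. Friction and masses are not known exactly. Their poses are not given: they have to be found in the camera images.
- mixer: rocking mixer, fixed to the bench, 325 x 330 mm. Origin under its middle, on the bench; x points from its front (robot side) to its back, y to its left, z up. Pale blue control apron in front: x -160 to -78 mm, top 85 mm above the bench. Behind it a level platform (floor 75 mm above the bench) with four open-topped lanes along x and at their end an upright back stop, 30 mm high.
- bail (a joint): sprung hold-down bail: a 12 mm bar across all lanes on two 60 mm arms hinged behind the back stop. rad: 0 = down on its stop, no rack below; 0.10 = bearing on racks; 1.2 = fully back. Its spring goes over centre at 0.6: below, it drives the bar down (about 6 N); above, it drives it back and keeps it open. At the tab, pushing it back takes 10 to 12 N, bringing it over again about 5 N.
- bail_hinge (a point): point on the bail's hinge axis, in the mixer's middle plane, 115 mm behind the mixer's origin and 125 mm above the bench; axes as the mixer's (the hinge axis is y; opening lifts the bar and swings it towards +x). The bail's arms lie 133 mm to either side; fully back, they stand up from the hinge and lean 22 mm towards the front, and the bail's top is 195 mm above the bench.
- bail_tab (a point): middle of the red tab's thickness, 12 mm below its free edge; moves with the bail; axes as the mixer's at bail = 0. The tab stands on the middle of the bar: 10 mm thick (x), 40 mm wide (y), 40 mm tall (z). At bail = 0 it is upright, 60 mm in front of the hinge axis, and this point 28 mm above that axis; at 1.2 it leans far back, the point then 5 mm behind the axis and 66 mm above it.
- dial (a joint): speed dial on the apron, rad: 0 = off, grows clockwise seen from above, end stop at 4.71. It stays where it is left; it takes about 0.05 N m to turn.
- dial_grip (a point): point on the dial's vertical axis, 32 mm above the apron's top (117 mm above the bench). The dial has a round skirt of 52 mm diameter and 11 mm high with a bar grip on it, 46 mm long, 13 mm thick, from 11 to 45 mm above the apron; x runs along the bar towards its white pointer end.
- dial_pointer (a point): point 30 mm from the dial's axis in the direction of the white pointer line; turns with the dial.
- set_mark (a point): point 30 mm from the dial's axis towards the green set-point rider (a green block 14 x 8 mm on the rim of the white scale); fixed. The dial is set when dial_pointer lies at this point: the white pointer line aims at the green rider.
- lane1 (a point): on the floor of lane 1 (1 = rightmost seen from the robot, 4 = leftmost), beneath the middle of a rack standing fully home; axes as the mixer's. The lane is 42 mm wide (y) between thin ribs 9 mm high, reaches from 88 mm in front of this point (apron's step) to the back stop's face 62 mm behind it (+x); 68 mm from lane to lane; level, not sticky.
- lane2 (a point): on the floor of lane 2 (1 = rightmost seen from the robot, 4 = leftmost), beneath the middle of a rack standing fully home; axes as the mixer's. The lane is 42 mm wide (y) between thin ribs 9 mm high, reaches from 88 mm in front of this point (apron's step) to the back stop's face 62 mm behind it (+x); 68 mm from lane to lane; level, not sticky.
- lane3 (a point): on the floor of lane 3 (1 = rightmost seen from the robot, 4 = leftmost), beneath the middle of a rack standing fully home; axes as the mixer's. The lane is 42 mm wide (y) between thin ribs 9 mm high, reaches from 88 mm in front of this point (apron's step) to the back stop's face 62 mm behind it (+x); 68 mm from lane to lane; level, not sticky.
- lane4 (a point): on the floor of lane 4 (1 = rightmost seen from the robot, 4 = leftmost), beneath the middle of a rack standing fully home; axes as the mixer's. The lane is 42 mm wide (y) between thin ribs 9 mm high, reaches from 88 mm in front of this point (apron's step) to the back stop's face 62 mm behind it (+x); 68 mm from lane to lane; level, not sticky.
- rackA_mid (a point): blue rack of ten capped micro blood tubes (may be absent): block 124 mm long (x), 36 wide (y), 44 high, 0.25 kg, foot-heavy; the point is the block's middle, 22 mm above its underside. Lilac caps stand 14 mm above the block, from 58 mm behind to 23 mm ahead of the middle; the bare label ledge, on which the bail bears, is the +x end, at the start away from the robot.
- rackB_mid (a point): orange rack of ten capped micro blood tubes (may be absent): block 124 mm long (x), 36 wide (y), 44 high, 0.25 kg, foot-heavy; the point is the block's middle, 22 mm above its underside. Lilac caps stand 14 mm above the block, from 58 mm behind to 23 mm ahead of the middle; the bare label ledge, on which the bail bears, is the +x end, at the start away from the robot.
- rackC_mid (a point): yellow rack of ten capped micro blood tubes (may be absent): block 124 mm long (x), 36 wide (y), 44 high, 0.25 kg, foot-heavy; the point is the block's middle, 22 mm above its underside. Lilac caps stand 14 mm above the block, from 58 mm behind to 23 mm ahead of the middle; the bare label ledge, on which the bail bears, is the +x end, at the start away from the robot.
- rackD_mid (a point): grey rack of ten capped micro blood tubes (may be absent): block 124 mm long (x), 36 wide (y), 44 high, 0.25 kg, foot-heavy; the point is the block's middle, 22 mm above its underside. Lilac caps stand 14 mm above the block, from 58 mm behind to 23 mm ahead of the middle; the bare label ledge, on which the bail bears, is the +x end, at the start away from the robot.
- bottle: amber reagent bottle, 64 mm diameter, 130 mm high, origin under its middle; not part of the job
- tipbox: pipette tip box with clear lid, 85 x 122 x 65 mm, origin under its middle; not part of the job
- jar: specimen jar with yellow cap, 64 mm diameter, 70 mm high, origin under its middle; not part of the job
- rackA_label (a point): middle of the paper label on the blue rack's ledge, on the block's top, 46 mm ahead (x) of the middle
- rackB_label (a point): middle of the paper label on the orange rack's ledge, on the block's top, 46 mm ahead (x) of the middle
- rackC_label (a point): middle of the paper label on the yellow rack's ledge, on the block's top, 46 mm ahead (x) of the middle
- rackD_label (a point): middle of the paper label on the grey rack's ledge, on the block's top, 46 mm ahead (x) of the middle

How it is judged:
By the outcome, as a careful person would: the job done as asked, in the order asked, and still so for the second after the job is handed in, with the robot touching nothing.
Of rackA, rackB, rackC, rackD only 3 to 4 are there at a start; the rules pass over those that are not, and their reading is None.
At some moment in a run one of rackA, rackB, rackC, rackD may be knocked a few centimetres aside while the robot is not near it.
Once in a run the grip may slacken for a moment while it holds something.
It also fails if it takes over 208 s, if anything falls off the work surface, if the arm or the gripper's body presses on something with over 40 N, if the wrist force passes 120 N, or if a joint passes its speed limit or range.

## Working session

There is one attempt and no reset: what is moved stays moved. The work goes in short steps, Python scripts to look and compute and a shell command to move; the robot and the scene stay as the last step left them, time stands still between calls to the robot, and variables do not carry over. Pictures are saved under pics/ and viewed, about 12 in all and at most 16, crops included, and the job is handed in when it is done.

```bash
ls; mkdir -p pics; python3 - <<'E'
from station import get_obs, cams
import cv2,numpy as np
o=get_obs(); print({k:np.round(v,3).tolist() for k,v in o.items()})
for n in ("top","side"):
    p,d=cams.camera(n); np.savez(f"pics/{n}0.npz",p=p,d=d); cv2.imwrite(f"pics/{n}0.png",p[:,:,::-1])
    c=cams.get_calibration(n); print(n,{k:np.round(v,3).tolist() for k,v in c.items()})
c=cams.get_calibration("wrist");print({k:np.round(v,3).tolist() for k,v in c.items()})
E
```

```text
pics
{'time_s': 0.0, 'qpos': [1.101, 0.3, 1.522, 0.0, 1.321, -0.067], 'joint_vel': [0.003, 0.0, -0.001, 0.0, -0.0, -0.0], 'tau': [0.002, -53.18, -35.275, 0.071, 0.024, -0.0], 'ee_pos': [0.215, 0.506, 0.224], 'eef_rot': [-1.571, 0.001, 1.168], 'force': [0.006, 0.517, -0.298], 'moment': [0.013, 0.01, -0.002], 'grip_width': 0.094}
top {'fx': 504.04, 'fy': 504.04, 'cx': 315.975, 'cy': 201.475, 'view': [[0.0, -1.0, 0.002, -0.004], [-0.98, -0.001, -0.2, 0.557], [0.2, -0.002, -0.98, 1.367], [0.0, 0.0, 0.0, 1.0]]}
side {'fx': 425.633, 'fy': 425.633, 'cx': 321.729, 'cy': 200.345, 'view': [[0.977, -0.212, 0.012, -0.541], [-0.151, -0.737, -0.658, 0.148], [0.148, 0.641, -0.753, 1.335], [0.0, 0.0, 0.0, 1.0]]}
{'fx': 309.707, 'fy': 309.707, 'cx': 319.908, 'cy': 201.65, 'view': [[0.392, 0.92, -0.001, -0.55], [0.881, -0.375, 0.29, -0.03], [0.266, -0.114, -0.957, 0.392], [0.0, 0.0, 0.0, 1.0]]}
```

View pics/top0.png

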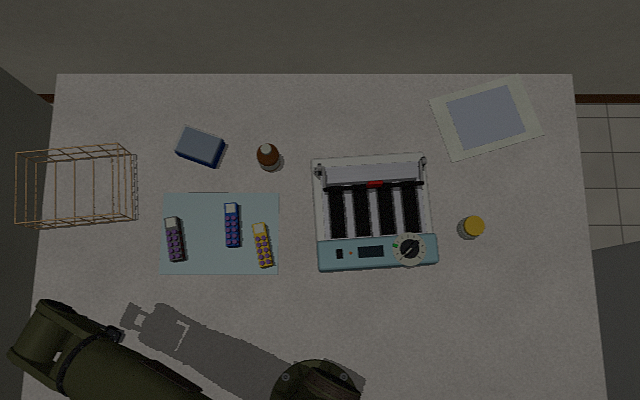

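View pics/side0.png

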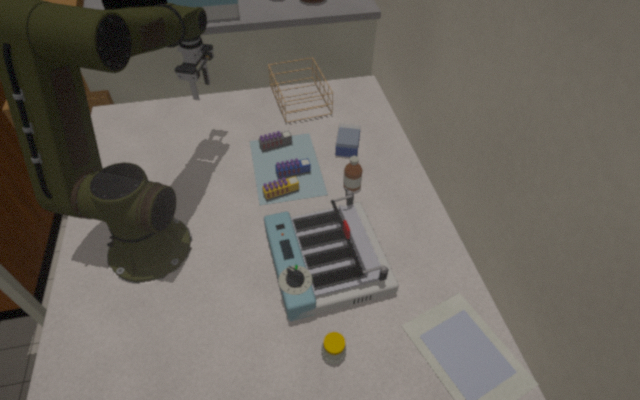

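```bash
cat > h.py <<'E'
import numpy as np,cv2
from station import get_obs,cams
def cloud(d,c):
    v,u=np.mgrid[:400,:640]; z=d
    P=np.stack([(u-c["cx"])/c["fx"]*z,(v-c["cy"])/c["fy"]*z,z,np.ones_like(z)],-1)
    return (P@np.linalg.inv(np.array(c["view"])).T)[...,:3]
def ray(u,v,h,c):
    I=np.linalg.inv(np.array(c["view"])); d=I[:3,:3]@[(u-c["cx"])/c["fx"],(v-c["cy"])/c["fy"],1]
    return I[:3,3]+d*(h-I[2,3])/d[2]
def proj(p,c):
    q=np.array(c["view"])@[*p,1]; return c["fx"]*q[0]/q[2]+c["cx"],c["fy"]*q[1]/q[2]+c["cy"]
def rect(P):
    (a,b),(w,h),t=cv2.minAreaRect(P[:,:2].astype(np.float32)); return np.round([a,b,w,h,t],4)
E
python3 - <<'E'
from h import *
c=cams.get_calibration("top"); f=np.load("pics/top0.npz"); p,d=f["p"],f["d"]
W=cloud(d,c); hsv=cv2.cvtColor(p,cv2.COLOR_RGB2HSV)
print("bench z",W[300,450],W[100,300])
for n,(u,v) in dict(apron=(340,262),stop=(375,170),grey=(170,220),blue=(231,208),yel=(259,228),rider=(397,246),tab=(375,184)).items(): print(n,hsv[v,u],W[v,u].round(3))
# racks: points 30-50mm high in mat zone
for n,(u0,u1,v0,v1) in dict(grey=(155,195,205,270),blue=(215,248,195,255),yel=(248,280,215,275)).items():
    w=W[v0:v1,u0:u1].reshape(-1,3); s=w[w[:,2]>.03]; print(n,len(s),rect(s),s[:,2].max().round(3), np.percentile(s[:,2],50).round(3))
w=W[225:280,300:450].reshape(-1,3); m=(w[:,2]>.079)&(w[:,2]<.091); print("apron",rect(w[m]))
w=W[140:280,300:450].reshape(-1,3); m=(w[:,2]>.05); print("mixer",rect(w[m]))
for k,(lo,hi) in dict(red=((0,120,80),(8,255,255)),green=((40,80,60),(80,255,255))).items():
    m=cv2.inRange(hsv,np.array(lo),np.array(hi)); m[:140]=0;m[280:]=0;m[:,:300]=0;m[:,450:]=0; v,u=np.nonzero(m); print(k,len(u),u.mean(),v.mean(),W[v,u].mean(0))
big=np.hstack([cv2.resize(p[140:285,300:450],None,fx=4,fy=4,interpolation=cv2.INTER_CUBIC)]); cv2.imwrite("pics/mix.png",big[:,:,::-1])
E
```

```text
bench z [ 0.28488991 -0.3817405   0.00542416] [0.88549976 0.0446368  0.00160066]
apron [ 92  48 101] [ 0.385 -0.069  0.081]
stop [105   5  98] [ 0.644 -0.171  0.076]
grey [ 36  23 110] [0.506 0.408 0.044]
blue [ 27  20 112] [0.541 0.237 0.042]
yel [ 27  23 113] [0.484 0.156 0.043]
rider [ 58 100  94] [ 0.428 -0.225  0.084]
tab [  0 255  34] [ 0.583 -0.159  0.163]
grey 620 [ 0.3536  0.235   0.4884  0.1109 58.2493] 1.451 0.045
blue 591 [ 0.3925  0.155   0.3834  0.0957 38.5032] 1.451 0.045
yel 588 [ 0.3717  0.1065  0.2844  0.0743 32.8031] 1.451 0.045
apron [ 0.4322 -0.1685  0.1212  0.3283  3.1323]
mixer [ 0.4898 -0.1591  0.4131  0.3428  3.82  ]
red 36 375.0833333333333 182.02777777777777 [ 0.57870838 -0.15454307  0.19997899]
green 14 395.0 244.85714285714286 [ 0.43094978 -0.21858897  0.08786201]
```

View pics/mix.png

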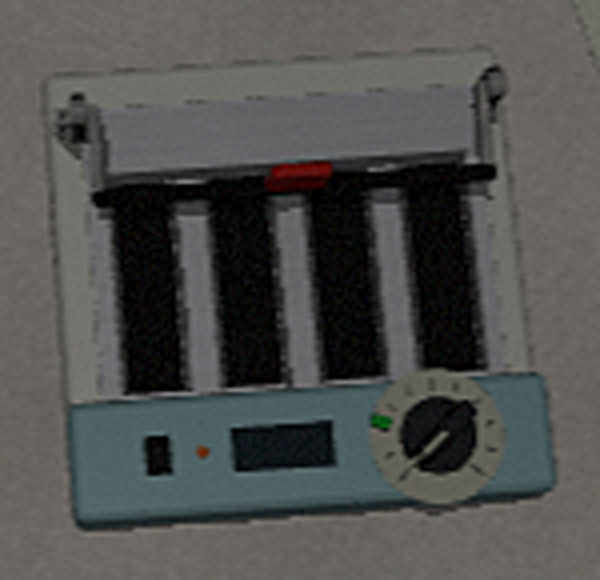

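```bash
cat > meas.py <<'E'
from h import *
def comp(m):
    n,l,s,_=cv2.connectedComponentsWithStats(m.astype(np.uint8)); i=1+s[1:,4].argmax(); return l==i
def racks(p,d,c,box=(140,300,190,290)):
    """top-view racks: list of (x,y,yaw,area,hsv)"""
    W=cloud(d,c); hsv=cv2.cvtColor(p,cv2.COLOR_RGB2HSV)
    m=((W[...,2]>.030)&(W[...,2]<.075)).astype(np.uint8); k=np.zeros_like(m); u0,u1,v0,v1=box; k[v0:v1,u0:u1]=1; m&=k
    n,l,s,_=cv2.connectedComponentsWithStats(m); out=[]
    for i in range(1,n):
        if s[i,4]<250: continue
        P=W[l==i]; (a,b),(w,h),t=cv2.minAreaRect(P[:,:2].astype(np.float32))
        # label: low saturation bright
        lab=(l==i)&(hsv[...,1]<45)&(hsv[...,2]>85)
        L=np.median(W[lab],0) if lab.sum()>5 else None
        ang=np.deg2rad(t if w>h else t+90)
        if L is not None:
            if np.cos(ang)*(L[0]-a)+np.sin(ang)*(L[1]-b)<0: ang+=np.pi
        ang=(ang+np.pi)%(2*np.pi)-np.pi
        bl=hsv[(l==i)&(hsv[...,1]>60)]
        print("rack",np.round([a,b],4),"LxW",np.round([max(w,h),min(w,h)],3),"yaw",np.rad2deg(ang).round(1),"px",s[i,4],"label",None if L is None else L.round(3),"hue",np.percentile(bl[:,0],[20,50,80]) if len(bl) else None,"ctr px",s[i,:4])
E
python3 - <<'E'
from meas import *
c=cams.get_calibration("top"); f=np.load("pics/top0.npz"); p,d=f["p"],f["d"]
racks(p,d,c)
hsv=cv2.cvtColor(p,cv2.COLOR_RGB2HSV)
m=cv2.inRange(hsv,(85,30,50),(102,255,255))>0; m[:,:310]=0;m[:,445:]=0;m[:200]=0;m[280:]=0; m=comp(m)
def fit(pts): 
    P=np.array([ray(u,v,.085,c)[:2] for u,v in pts]); vx,vy,x,y=cv2.fitLine(P.astype(np.float32),cv2.DIST_HUBER,0,.001,.001).ravel(); r=np.abs((P[:,0]-x)*vy-(P[:,1]-y)*vx); return np.array([vx,vy]),np.array([x,y]),r.mean()
back=[(u,np.nonzero(m[:,u])[0][0]-.5) for u in range(323,390)]
rightp=[(np.nonzero(m[v])[0][-1]+.5,v) for v in range(238,258)]
leftp=[(np.nonzero(m[v])[0][0]-.5,v) for v in range(246,266)]
for n,q in dict(back=back,right=rightp,left=leftp).items():
    t,x,r=fit(q); print(n,t.round(4),x.round(4),"res",r.round(4),"deg",np.rad2deg(np.arctan2(t[1],t[0])).round(2))
E
```

```text
rack [0.4958 0.2373] LxW [0.125 0.037] yaw 4.5 px 583 label [0.541 0.24  0.043] hue [108. 111. 140.] ctr px [224 202  15  45]
rack [0.455  0.3988] LxW [0.125 0.038] yaw 10.9 px 611 label [0.498 0.408 0.044] hue [135. 137. 139.] ctr px [164 216  19  46]
rack [0.4383 0.1494] LxW [0.123 0.036] yaw 12.2 px 580 label [0.481 0.159 0.044] hue [ 23.  24. 134.] ctr px [251 222  21  46]
back [ 0.0748 -0.9972] [ 0.4497 -0.1133] res 0.0007 deg -85.71
right [ 0.9976 -0.07  ] [ 0.4296 -0.2127] res 0.0021 deg -4.01
left [0.9977 0.0685] [ 0.4007 -0.0073] res 0.0007 deg 3.93
```

```bash
python3 - <<'E'
from meas import *
c=cams.get_calibration("top"); f=np.load("pics/top0.npz"); p,d=f["p"],f["d"]
yaw=np.deg2rad(4.2); X=np.array([np.cos(yaw),np.sin(yaw)]);Y=np.array([-X[1],X[0]])
g=cv2.cvtColor(p,cv2.COLOR_RGB2GRAY).astype(float)
b=np.array([.4497,-.1133]); 
def ml(q): q=np.array(q[:2])-b; return (q@X*1000-78).round(1),(q@Y*1000).round(1)
for v in (200,212,224):
    row=g[v]<40; e=np.nonzero(np.diff(row.astype(int)))[0]+.5; e=e[(e>318)&(e<430)]
    print(v,[ml(ray(u,v,.075,c)) for u in e])
print("tab top",ml(ray(375.08,182.03,.16,c)))
hsv=cv2.cvtColor(p,cv2.COLOR_RGB2HSV)
for v in (250,256): print([ml(ray(u,v,.085,c)) for u in (320,437)])
W=cloud(d,c)
for v in (242,246,250): 
    w=W[v,310:445]; k=np.abs(w[:,2]-.085)<.006; print("apron ext",v,ml(w[k][0]),ml(w[k][-1]))
m=cv2.inRange(hsv,(40,80,60),(80,255,255)); m[:,:380]=0;m[:200]=0;m[270:]=0;m[:,420:]=0; v,u=np.nonzero(m); print("rider",ml(ray(u.mean(),v.mean(),.09,c)),len(u))
# scale disc: white low-sat pixels on apron
s=(hsv[...,1]<30)&(g>70); s[:238]=0;s[268:]=0;s[:,:385]=0;s[:,432:]=0; s=comp(s); v,u=np.nonzero(s)
cn,_=cv2.findContours(s.astype(np.uint8),0,2); h=cv2.convexHull(max(cn,key=len)); print("disc",cv2.fitEllipse(h),ml(ray(*cv2.fitEllipse(h)[0],.086,c)))
E
```

```text
200 [(np.float64(35.4), np.float64(68.8)), (np.float64(32.2), np.float64(24.4)), (np.float64(30.4), np.float64(-0.7)), (np.float64(27.1), np.float64(-45.2)), (np.float64(25.5), np.float64(-67.4)), (np.float64(22.3), np.float64(-111.9)), (np.float64(20.4), np.float64(-136.9)), (np.float64(17.2), np.float64(-181.5))]
212 [(np.float64(1.1), np.float64(66.0)), (np.float64(-1.7), np.float64(27.2)), (np.float64(-3.7), np.float64(-0.5)), (np.float64(-6.9), np.float64(-44.7)), (np.float64(-8.8), np.float64(-69.6)), (np.float64(-11.8), np.float64(-111.2)), (np.float64(-13.8), np.float64(-138.9)), (np.float64(-16.8), np.float64(-180.4))]
224 [(np.float64(-32.6), np.float64(65.8)), (np.float64(-35.4), np.float64(27.3)), (np.float64(-37.7), np.float64(-3.0)), (np.float64(-40.7), np.float64(-44.3)), (np.float64(-42.3), np.float64(-66.4)), (np.float64(-45.7), np.float64(-113.2)), (np.float64(-47.3), np.float64(-135.2)), (np.float64(-50.5), np.float64(-179.3))]
tab top (np.float64(57.1), np.float64(-56.5))
[(np.float64(-103.2), np.float64(100.3)), (np.float64(-126.3), np.float64(-216.3))]
[(np.float64(-119.4), np.float64(101.5)), (np.float64(-142.5), np.float64(-214.4))]
apron ext 242 (np.float64(-80.3), np.float64(106.7)) (np.float64(-104.0), np.float64(-217.4))
apron ext 246 (np.float64(-91.0), np.float64(110.3)) (np.float64(-115.2), np.float64(-215.2))
apron ext 250 (np.float64(-102.1), np.float64(108.3)) (np.float64(-125.9), np.float64(-214.3))
rider (np.float64(-104.6), np.float64(-103.3)) 14
disc ((408.8629150390625, 248.86459350585938), (32.54020309448242, 34.2449951171875), 115.08853149414062) (np.float64(-117.8), np.float64(-140.3))
```

```bash
cat > go.py <<'E'
# go.py [m] x y z yawdeg -> shift in tool axes (m: mixer mm coords, yaw rel. mixer); no args: state
import sys; from h import *
O=np.array([.5316,-.1639]); MY=np.deg2rad(4.2); X=np.array([np.cos(MY),np.sin(MY)]);Y=np.array([-X[1],X[0]])
def state():
    o=get_obs(); return o,np.array(o["ee_pos"]),o["eef_rot"][2]
if __name__=="__main__":
    o,p,y=state(); a=sys.argv[1:]
    q=p[:2]-O; print("t",round(o["time_s"],2),"tcp",p.round(4),"yaw",np.rad2deg(y).round(2),"mix",(q@X*1e3).round(1),(q@Y*1e3).round(1),"F",np.round(o["force"],1),"w",round(o["grip_width"],4),"q6",round(o["qpos"][5],2),"rp",np.round(o["eef_rot"][:2],3))
    if a:
        if a[0]=="m": x,yy,z,w=map(float,a[1:]); t=np.array([*(O+x/1e3*X+yy/1e3*Y),z/1e3]); w=w+np.rad2deg(MY)
        else: x,yy,z,w=map(float,a); t=np.array([x,yy,z])
        D=t-p; print("x %.4f y %.4f z %.4f spin %.2f"%(D[0]*np.cos(y)+D[1]*np.sin(y),-D[2],-D[0]*np.sin(y)+D[1]*np.cos(y),-((w-np.rad2deg(y)+180)%360-180)))
E
python3 -m handwheel '[{"fingers":-1,"x":-0.02,"y":0,"z":-0.02,"spin":-3},{"fingers":-1,"x":-0.05,"y":0,"z":-0.05,"spin":-6},{"fingers":-1,"x":-0.08,"y":0,"z":-0.09,"spin":-9},{"fingers":-1,"x":-0.11,"y":0,"z":-0.13,"spin":-12},{"fingers":-1,"x":-0.14,"y":0,"z":-0.17,"spin":-15},{"fingers":-1,"x":-0.17,"y":0,"z":-0.20,"spin":-18},{"fingers":-1,"x":-0.20,"y":0,"z":-0.24,"spin":-21},{"fingers":-1,"x":-0.22,"y":0,"z":-0.27,"spin":-24},{"fingers":-1,"x":-0.24,"y":0,"z":-0.29,"spin":-27},{"fingers":-1,"x":-0.24,"y":0,"z":-0.29,"spin":-27}]' 20
python3 go.py m 27 0 224 90
```

```text
time_s: 1.1
ee_pos: [0.3891, 0.1692, 0.2242]
eef_rot: [-1.57, 0.0, 1.638]
force: [-0.3, 0.2, -0.2]
grip_width: 0.0172
t 1.1 tcp [0.3891 0.1692 0.2242] yaw 93.82 mix -117.7 342.7 F [-0.3  0.2 -0.2] w 0.0172 q6 -1.31 rp [-1.57  0.  ]
x -0.3417 y 0.0002 z -0.1470 spin -0.38
```

```bash

python3 -m handwheel '[{"fingers":-1,"x":-0.03,"y":0,"z":-0.01,"spin":0},{"fingers":-1,"x":-0.07,"y":0,"z":-0.03,"spin":0},{"fingers":-1,"x":-0.11,"y":0,"z":-0.05,"spin":0},{"fingers":-1,"x":-0.15,"y":0,"z":-0.065,"spin":-0.4},{"fingers":-1,"x":-0.19,"y":0,"z":-0.085,"spin":-0.4},{"fingers":-1,"x":-0.23,"y":0,"z":-0.1,"spin":-0.4},{"fingers":-1,"x":-0.27,"y":0,"z":-0.12,"spin":-0.4},{"fingers":-1,"x":-0.31,"y":0,"z":-0.135,"spin":-0.4},{"fingers":-1,"x":-0.33,"y":0,"z":-0.147,"spin":-0.4},{"fingers":-1,"x":-0.342,"y":0,"z":-0.147,"spin":-0.4}]' >/dev/null
python3 - <<'E'
from go import *
o,p,y=state(); c=cams.get_calibration("wrist"); im,d=cams.camera("wrist"); np.savez("pics/w1.npz",p=im,d=d,view=np.array(c["view"])); cv2.imwrite("pics/w1.png",im[:,:,::-1])
E
python3 go.py m 27 0 166 90
```

```text
t 2.15 tcp [ 0.5585 -0.1611  0.2236] yaw 94.24 mix 27.0 0.9 F [-0.3 -1.8  0.7] w 0.0004 q6 -1.99 rp [-1.57 -0.  ]
x -0.0009 y 0.0576 z -0.0000 spin 0.04
```

View pics/w1.png

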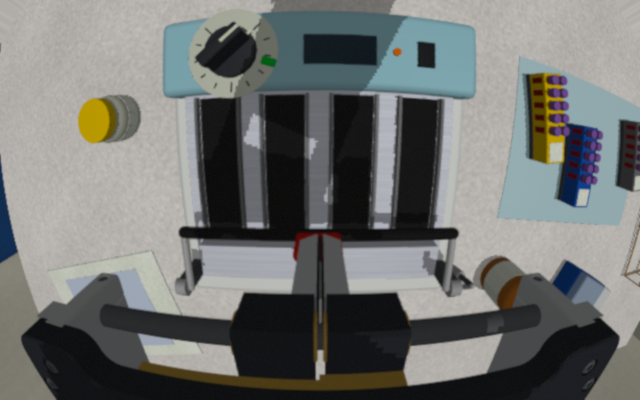

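```bash

python3 -m handwheel '[{"fingers":-1,"x":-0.001,"y":0.02,"z":0,"spin":0},{"fingers":-1,"x":-0.001,"y":0.04,"z":0,"spin":0},{"fingers":-1,"x":-0.001,"y":0.0576,"z":0,"spin":0},{"fingers":-1,"x":-0.001,"y":0.0576,"z":0,"spin":0},{"fingers":-1,"x":-0.001,"y":0.0576,"z":-0.003,"spin":0},{"fingers":-1,"x":-0.001,"y":0.0576,"z":-0.006,"spin":0},{"fingers":-1,"x":-0.001,"y":0.0576,"z":-0.009,"spin":0},{"fingers":-1,"x":-0.001,"y":0.0576,"z":-0.011,"spin":0},{"fingers":-1,"x":-0.001,"y":0.0576,"z":-0.013,"spin":0},{"fingers":-1,"x":-0.001,"y":0.0576,"z":-0.013,"spin":0}]' ; python3 go.py
python3 -m handwheel '[{"fingers":-1,"x":0,"y":-0.006,"z":-0.0045,"spin":0},{"fingers":-1,"x":0,"y":-0.0125,"z":-0.0077,"spin":0},{"fingers":-1,"x":0,"y":-0.018,"z":-0.0114,"spin":0},{"fingers":-1,"x":0,"y":-0.0236,"z":-0.0157,"spin":0},{"fingers":-1,"x":0,"y":-0.0285,"z":-0.0205,"spin":0},{"fingers":-1,"x":0,"y":-0.033,"z":-0.026,"spin":0},{"fingers":-1,"x":0,"y":-0.0367,"z":-0.0315,"spin":0},{"fingers":-1,"x":0,"y":-0.04,"z":-0.0375,"spin":0},{"fingers":-1,"x":0,"y":-0.0426,"z":-0.044,"spin":0},{"fingers":-1,"x":0,"y":-0.044,"z":-0.05,"spin":0}]' ; python3 go.py
python3 - <<'E'
from go import *
im,d=cams.camera("wrist"); cv2.imwrite("pics/w2.png",im[100:400,100:600,::-1])
E
```

```text
time_s: 3.15
ee_pos: [0.5715, -0.1597, 0.1669]
eef_rot: [-1.571, 0.0, 1.646]
force: [0.7, 0.2, -0.9]
grip_width: 0.0004
t 3.15 tcp [ 0.5715 -0.1597  0.1669] yaw 94.32 mix 40.1 1.3 F [ 0.7  0.2 -0.9] w 0.0004 q6 -1.98 rp [-1.571  0.   ]
time_s: 4.15
ee_pos: [0.622, -0.1558, 0.2111]
eef_rot: [-1.571, 0.0, 1.646]
force: [-0.4, 0.2, 0.6]
grip_width: 0.0
t 4.15 tcp [ 0.622  -0.1558  0.2111] yaw 94.33 mix 90.8 1.5 F [-0.4  0.2  0.6] w 0.0 q6 -1.95 rp [-1.571  0.   ]
```

View pics/w2.png

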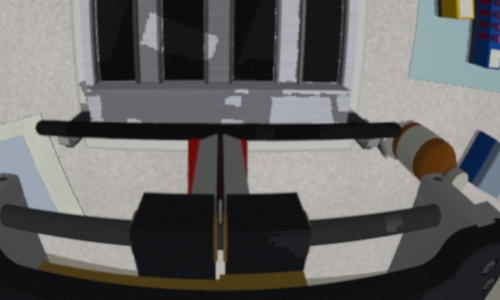

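```bash

python3 -m handwheel '[{"fingers":-1,"x":0,"y":-0.01,"z":0.01,"spin":0},{"fingers":-1,"x":0,"y":-0.02,"z":0.03,"spin":0},{"fingers":-1,"x":0.03,"y":-0.03,"z":0.06,"spin":-1},{"fingers":-0.5,"x":0.07,"y":-0.03,"z":0.09,"spin":-3},{"fingers":0,"x":0.11,"y":-0.02,"z":0.12,"spin":-5},{"fingers":0.28,"x":0.15,"y":-0.01,"z":0.14,"spin":-8},{"fingers":0.28,"x":0.19,"y":0,"z":0.16,"spin":-8},{"fingers":0.28,"x":0.23,"y":0,"z":0.18,"spin":-8},{"fingers":0.28,"x":0.26,"y":0,"z":0.2,"spin":-8},{"fingers":0.28,"x":0.285,"y":0,"z":0.2,"spin":-8}]' >/dev/null
python3 go.py .438 .149 .16 102.2
python3 - <<'E'
from meas import *
c=cams.get_calibration("top"); p,d=cams.camera("top"); racks(p,d,c,(140,300,150,300)); cv2.imwrite("pics/top1.png",p[:,:,::-1])
from go import O,X,Y
# mixer check with earlier wrist shot
f=np.load("pics/w1.npz"); c=cams.get_calibration("wrist"); I=np.linalg.inv(f["view"]); g=cv2.cvtColor(f["p"],cv2.COLOR_RGB2GRAY)
def wray(u,v,h):
    a,b=(u-c["cx"]),(v-c["cy"]); r=np.hypot(a,b); t=r/c["fx"]; D=I[:3,:3]@[np.sin(t)*a/r,np.sin(t)*b/r,np.cos(t)]
    return I[:3,3]+D*(h-I[2,3])/D[2]
def ml(q): q=q[:2]-O; return (q@X*1e3).round(1).item(),(q@Y*1e3).round(1).item()
for v in (120,150,190,220):
    row=g[v]<38; e=np.nonzero(np.diff(row.astype(int)))[0]+.5; e=e[(e>190)&(e<450)]; print(v,[ml(wray(u,v,.075)) for u in e])
hsv=cv2.cvtColor(f["p"],cv2.COLOR_RGB2HSV)
m=cv2.inRange(hsv,(85,30,40),(102,255,255))
for u in (250,290,390,410,450): vv=np.nonzero(m[60:120,u])[0]; print("apron back edge",u,ml(wray(u,60+vv[-1]+.5,.085)))
E
```

```text
t 5.2 tcp [0.398  0.1142 0.2115] yaw 102.36 mix -112.9 287.2 F [ 0.8 -0.6 -0. ] w 0.0528 q6 -1.6 rp [-1.572 -0.   ]
x 0.0254 y 0.0515 z -0.0466 spin 0.16
rack [0.6893 0.3435] LxW [0.13  0.047] yaw -88.1 px 452 label [0.695 0.322 0.064] hue [108. 110. 112.] ctr px [174 150  46  17]
rack [0.5256 0.2388] LxW [0.067 0.037] yaw 1.9 px 285 label [0.541 0.24  0.044] hue [108. 110. 137.] ctr px [224 202  14  23]
rack [0.4549 0.3993] LxW [0.125 0.039] yaw 11.1 px 616 label [0.497 0.409 0.044] hue [136. 137. 139.] ctr px [164 216  19  46]
120 [(-51.8, -120.5), (-49.7, -83.3), (-48.6, -52.2), (-47.8, -14.3), (-47.9, 15.3), (-48.6, 53.2), (-49.9, 85.2), (-51.9, 121.1)]
150 [(-20.2, -120.0), (-18.9, -83.4), (-18.2, -52.0), (-17.7, -14.5), (-17.7, 14.5), (-18.2, 52.9), (-19.0, 85.4), (-20.3, 121.8)]
190 [(23.2, -121.4), (23.5, -83.8), (23.6, -52.5), (23.7, -14.9), (23.7, 16.0), (23.5, 53.5), (23.3, 84.7), (23.0, 120.9)]
220 [(57.6, -121.6), (57.1, -83.0), (56.8, -53.0), (56.6, -14.3), (56.6, 15.4), (56.7, 52.9), (56.9, 83.9), (57.3, 121.1)]Traceback (most recent call last):
  File "<stdin>", line 14, in <module>
IndexError: index -1 is out of bounds for axis 0 with size 0
```

```bash
cat >> meas.py <<'E'
def wcloud(d,c):
    v,u=np.mgrid[:400,:640]; a=u-c["cx"]; b=v-c["cy"]; r=np.hypot(a,b)+1e-9; t=r/c["fx"]
    tt=np.tan(np.minimum(t,1.4)); P=np.stack([tt*a/r*d,tt*b/r*d,d,np.ones_like(d)],-1)
    P[t>1.2]=0; return (P@np.linalg.inv(np.array(c["view"])).T)[...,:3]
def wrist_racks(name,zlo=.03,zhi=.066,floor=0):
    c=cams.get_calibration("wrist"); p,d=cams.camera("wrist"); cv2.imwrite(f"pics/{name}.png",p[:,:,::-1])
    W=wcloud(d,c); hsv=cv2.cvtColor(p,cv2.COLOR_RGB2HSV)
    m=((d>0)&(W[...,2]>zlo+floor)&(W[...,2]<zhi+floor)).astype(np.uint8)
    n,l,s,_=cv2.connectedComponentsWithStats(m)
    for i in range(1,n):
        if s[i,4]<400: continue
        P=W[l==i]; (a,b),(w,h),t=cv2.minAreaRect(P[:,:2].astype(np.float32)); ang=(t if w>h else t+90); 
        if max(w,h)>.2 or max(w,h)<.05: continue
        lab=(l==i)&(hsv[...,1]<45)&(hsv[...,2]>110); L=np.median(W[lab],0).round(3) if lab.sum()>15 else None
        print("wrack",np.round([a,b],4),"LxW",np.round([max(w,h),min(w,h)],3),"yaw",round((ang+90)%180-90,1),"zmed",np.median(P[:,2]).round(3),"lab",L,"hue",np.percentile(hsv[l==i][:,0],[20,50]),"px",s[i].tolist())
E
python3 -m handwheel '[{"fingers":0.28,"x":0.005,"y":0.005,"z":-0.01,"spin":0},{"fingers":0.28,"x":0.01,"y":0.01,"z":-0.02,"spin":0},{"fingers":0.28,"x":0.015,"y":0.02,"z":-0.03,"spin":0},{"fingers":0.28,"x":0.02,"y":0.03,"z":-0.04,"spin":0},{"fingers":0.28,"x":0.0254,"y":0.04,"z":-0.0466,"spin":0},{"fingers":0.28,"x":0.0254,"y":0.05,"z":-0.0466,"spin":0},{"fingers":0.28,"x":0.0254,"y":0.0515,"z":-0.0466,"spin":0},{"fingers":0.28,"x":0.0254,"y":0.0515,"z":-0.0466,"spin":0},{"fingers":0.28,"x":0.0254,"y":0.0515,"z":-0.0466,"spin":0},{"fingers":0.28,"x":0.0254,"y":0.0515,"z":-0.0466,"spin":0}]' >/dev/null
python3 -c "
from meas import *
wrist_racks('w3')"; python3 go.py .438 .149 .031 102.2
```

```text
wrack [0.4372 0.1481] LxW [0.124 0.037] yaw 11.9 zmed 0.044 lab [0.482 0.157 0.044] hue [24. 25.] px [301, 132, 41, 127, 4907]
wrack [0.4537 0.3966] LxW [0.125 0.037] yaw 10.5 zmed 0.044 lab [0.5   0.404 0.044] hue [ 90. 135.] px [495, 202, 56, 99, 2834]
wrack [0.4627 0.2331] LxW [0.062 0.037] yaw 5.1 zmed 0.049 lab None hue [109. 128.] px [379, 207, 43, 69, 1691]
wrack [0.6694 0.1333] LxW [0.063 0.028] yaw -89.5 zmed 0.048 lab None hue [35. 40.] px [244, 354, 50, 26, 907]
wrack [0.7567 1.0539] LxW [0.124 0.115] yaw 44.3 zmed 0.052 lab None hue [30. 30.] px [605, 355, 35, 45, 563]
t 6.3 tcp [0.4406 0.1479 0.1598] yaw 102.31 mix -68.0 317.6 F [ 0.1 -0.1 -0.2] w 0.0603 q6 -1.54 rp [-1.572 -0.   ]
x 0.0016 y 0.1288 z 0.0023 spin 0.11
```

View pics/w3.png

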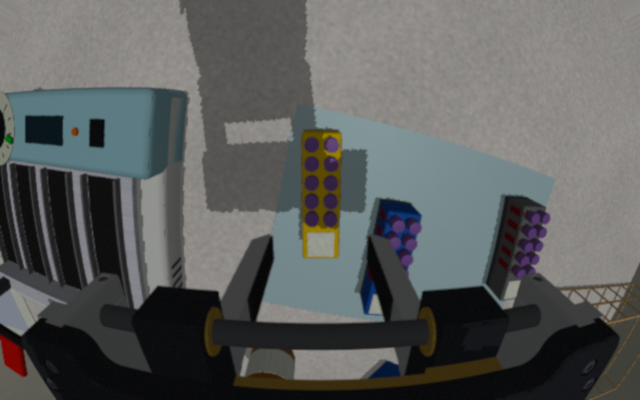

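```bash

python3 -m handwheel '[{"fingers":0.28,"x":0.001,"y":0.03,"z":0.003,"spin":0.4},{"fingers":0.28,"x":0.001,"y":0.06,"z":0.003,"spin":0.4},{"fingers":0.28,"x":0.001,"y":0.09,"z":0.003,"spin":0.4},{"fingers":0.28,"x":0.001,"y":0.115,"z":0.003,"spin":0.4},{"fingers":0.28,"x":0.001,"y":0.129,"z":0.003,"spin":0.4},{"fingers":0.28,"x":0.001,"y":0.129,"z":0.003,"spin":0.4},{"fingers":-0.5,"x":0.001,"y":0.129,"z":0.003,"spin":0.4},{"fingers":-0.5,"x":0.001,"y":0.129,"z":0.003,"spin":0.4},{"fingers":-0.5,"x":0.001,"y":0.129,"z":0.003,"spin":0.4},{"fingers":-0.5,"x":0.001,"y":0.129,"z":0.003,"spin":0.4}]' 30; python3 go.py
python3 -m handwheel '[{"fingers":-0.5,"x":0,"y":0,"z":0,"spin":0},{"fingers":-0.5,"x":0,"y":-0.02,"z":0,"spin":0},{"fingers":-0.5,"x":0,"y":-0.04,"z":0,"spin":0},{"fingers":-0.5,"x":0,"y":-0.07,"z":0,"spin":1},{"fingers":-0.5,"x":0,"y":-0.1,"z":0,"spin":2},{"fingers":-0.5,"x":0,"y":-0.13,"z":0,"spin":3},{"fingers":-0.5,"x":0,"y":-0.15,"z":0,"spin":4},{"fingers":-0.5,"x":0,"y":-0.15,"z":0,"spin":6},{"fingers":-0.5,"x":0,"y":-0.15,"z":0,"spin":7.7},{"fingers":-0.5,"x":0,"y":-0.15,"z":0,"spin":7.7}]' ; python3 go.py m -2 -33.5 181 90
```

```text
time_s: 7.3
ee_pos: [0.4377, 0.1484, 0.0311]
eef_rot: [-1.572, -0.0, 1.779]
force: [-1.0, -1.0, 5.8]
grip_width: 0.0355
t 7.3 tcp [0.4377 0.1484 0.0311] yaw 101.92 mix -70.7 318.3 F [-1.  -1.   5.8] w 0.0355 q6 -1.53 rp [-1.572 -0.   ]
time_s: 8.3
ee_pos: [0.437, 0.1482, 0.1799]
eef_rot: [-1.57, 0.0, 1.644]
force: [0.2, 0.6, -2.3]
grip_width: 0.036
t 8.3 tcp [0.437  0.1482 0.1799] yaw 94.18 mix -71.5 318.2 F [ 0.2  0.6 -2.3] w 0.036 q6 -1.4 rp [-1.57  0.  ]
x -0.3517 y -0.0011 z -0.0697 spin -0.02
```

```bash

python3 -m handwheel '[{"fingers":-0.5,"x":-0.02,"y":0,"z":-0.004,"spin":0},{"fingers":-0.5,"x":-0.06,"y":0,"z":-0.012,"spin":0},{"fingers":-0.5,"x":-0.1,"y":0,"z":-0.02,"spin":0},{"fingers":-0.5,"x":-0.14,"y":0,"z":-0.028,"spin":0},{"fingers":-0.5,"x":-0.18,"y":0,"z":-0.036,"spin":0},{"fingers":-0.5,"x":-0.22,"y":0,"z":-0.044,"spin":0},{"fingers":-0.5,"x":-0.26,"y":0,"z":-0.052,"spin":0},{"fingers":-0.5,"x":-0.3,"y":0,"z":-0.06,"spin":0},{"fingers":-0.5,"x":-0.335,"y":0,"z":-0.067,"spin":0},{"fingers":-0.5,"x":-0.3517,"y":0,"z":-0.0697,"spin":0}]' ; python3 -c "
from meas import *
wrist_racks('w4',.06,.15)
from go import *
P=np.array([[*ml] for ml in []])"; python3 go.py m -2 -33.5 108 90
```

```text
time_s: 9.3
ee_pos: [0.5327, -0.1997, 0.1793]
eef_rot: [-1.569, -0.0, 1.643]
force: [-0.5, 0.6, -3.2]
grip_width: 0.0358
wrack [ 0.4865 -0.4428] LxW [0.056 0.056] yaw 84.8 zmed 0.07 lab None hue [25. 25.] px [77, 121, 41, 52, 1706]
wrack [0.7036 0.3437] LxW [0.12  0.046] yaw 64.2 zmed 0.065 lab [0.718 0.373 0.065] hue [ 75. 106.] px [600, 299, 29, 33, 536]
t 9.35 tcp [ 0.5328 -0.2006  0.1793] yaw 94.11 mix -1.5 -36.7 F [-0.9 -1.6 -3.3] w 0.0358 q6 -2.07 rp [-1.569 -0.   ]
x 0.0032 y 0.0713 z 0.0005 spin -0.09
```

View pics/w4.png

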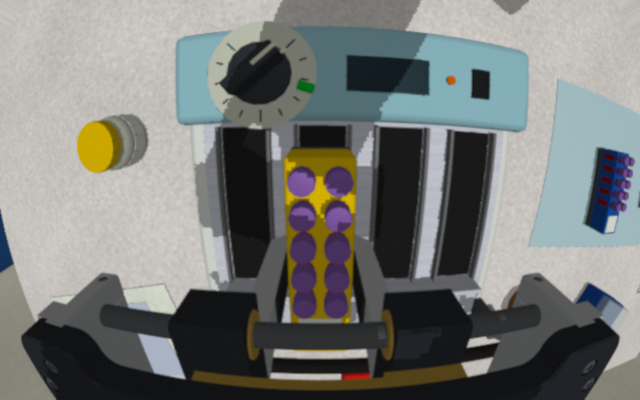

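```bash

python3 -m handwheel '[{"fingers":-0.5,"x":0.003,"y":0,"z":0,"spin":0},{"fingers":-0.5,"x":0.003,"y":0.01,"z":0,"spin":0},{"fingers":-0.5,"x":0.003,"y":0.02,"z":0,"spin":0},{"fingers":-0.5,"x":0.003,"y":0.03,"z":0,"spin":0},{"fingers":-0.5,"x":0.003,"y":0.04,"z":0,"spin":0},{"fingers":-0.5,"x":0.003,"y":0.05,"z":0,"spin":0},{"fingers":-0.5,"x":0.003,"y":0.058,"z":0,"spin":0},{"fingers":-0.5,"x":0.003,"y":0.061,"z":0,"spin":0},{"fingers":-0.5,"x":0.003,"y":0.061,"z":0,"spin":0},{"fingers":-0.5,"x":0.003,"y":0.061,"z":0,"spin":0}]' ; python3 go.py m -2 -33.5 106 90
```

```text
time_s: 10.35
ee_pos: [0.5327, -0.1944, 0.1197]
eef_rot: [-1.571, 0.0, 1.644]
force: [-0.7, -0.1, -2.8]
grip_width: 0.0357
t 10.35 tcp [ 0.5327 -0.1944  0.1197] yaw 94.22 mix -1.2 -30.5 F [-0.7 -0.1 -2.8] w 0.0357 q6 -2.06 rp [-1.571  0.   ]
x -0.0030 y 0.0137 z 0.0008 spin 0.02
```

```bash

python3 -m handwheel '[{"fingers":-0.5,"x":-0.003,"y":0,"z":0,"spin":0},{"fingers":-0.5,"x":-0.003,"y":0,"z":0,"spin":0},{"fingers":-0.5,"x":-0.003,"y":0.002,"z":0,"spin":0},{"fingers":-0.5,"x":-0.003,"y":0.004,"z":0,"spin":0},{"fingers":-0.5,"x":-0.003,"y":0.006,"z":0,"spin":0},{"fingers":-0.5,"x":-0.003,"y":0.008,"z":0,"spin":0},{"fingers":-0.5,"x":-0.003,"y":0.01,"z":0,"spin":0},{"fingers":-0.5,"x":-0.003,"y":0.012,"z":0,"spin":0},{"fingers":-0.5,"x":-0.003,"y":0.013,"z":0,"spin":0},{"fingers":-0.5,"x":-0.003,"y":0.013,"z":0,"spin":0}]' ; python3 go.py m 10 -33.5 106 90
```

```text
time_s: 11.35
ee_pos: [0.5327, -0.1973, 0.1063]
eef_rot: [-1.571, 0.0, 1.644]
force: [0.7, -0.4, -2.0]
grip_width: 0.0359
t 11.35 tcp [ 0.5327 -0.1973  0.1063] yaw 94.22 mix -1.3 -33.4 F [ 0.7 -0.4 -2. ] w 0.0359 q6 -2.06 rp [-1.571  0.   ]
x -0.0001 y 0.0003 z -0.0113 spin 0.02
```

```bash

python3 -m handwheel '[{"fingers":-0.5,"x":0,"y":0.0005,"z":0,"spin":0},{"fingers":-0.5,"x":0,"y":0.0005,"z":-0.002,"spin":0},{"fingers":-0.5,"x":0,"y":0.0005,"z":-0.004,"spin":0},{"fingers":-0.5,"x":0,"y":0.0005,"z":-0.006,"spin":0},{"fingers":-0.5,"x":0,"y":0.0005,"z":-0.008,"spin":0},{"fingers":-0.5,"x":0,"y":0.0005,"z":-0.0095,"spin":0},{"fingers":-0.5,"x":0,"y":0.0005,"z":-0.011,"spin":0},{"fingers":-0.5,"x":0,"y":0.0005,"z":-0.0125,"spin":0},{"fingers":-0.5,"x":0,"y":0.0005,"z":-0.014,"spin":0},{"fingers":-0.5,"x":0,"y":0.0005,"z":-0.015,"spin":0}]' 10; python3 go.py m 10 -33.5 106 90
```

```text
time_s: 12.35
ee_pos: [0.5477, -0.1963, 0.1061]
eef_rot: [-1.57, 0.0, 1.645]
force: [-10.6, -1.3, 8.6]
grip_width: 0.0356
t 12.35 tcp [ 0.5477 -0.1963  0.1061] yaw 94.22 mix 13.6 -33.5 F [-10.6  -1.3   8.6] w 0.0356 q6 -2.05 rp [-1.57  0.  ]
x 0.0000 y 0.0001 z 0.0036 spin 0.02
```

```bash

python3 -m handwheel '[{"fingers":0.1,"x":0,"y":0,"z":0,"spin":0},{"fingers":0.1,"x":0,"y":0,"z":0,"spin":0},{"fingers":0.1,"x":0,"y":0,"z":0,"spin":0},{"fingers":0.1,"x":0,"y":-0.01,"z":0,"spin":0},{"fingers":0.1,"x":0,"y":-0.03,"z":0,"spin":0},{"fingers":0.1,"x":0,"y":-0.05,"z":0,"spin":0},{"fingers":0.1,"x":0,"y":-0.07,"z":0,"spin":0},{"fingers":0.1,"x":0.02,"y":-0.09,"z":0.01,"spin":0},{"fingers":0.1,"x":0.04,"y":-0.11,"z":0.02,"spin":0},{"fingers":0.1,"x":0.06,"y":-0.12,"z":0.03,"spin":0}]' 30; python3 - <<'E'
from meas import *
wrist_racks("w5",.03,.066,.075)
c=cams.get_calibration("top"); p,d=cams.camera("top"); cv2.imwrite("pics/t2.png",p[:,:,::-1]); racks(p,d,c,(100,310,100,300))
E
python3 go.py .496 .237 .16 94.5
```

```text
time_s: 13.35
ee_pos: [0.5133, -0.1381, 0.2283]
eef_rot: [-1.573, 0.001, 1.644]
force: [0.1, 1.2, -0.5]
grip_width: 0.0518
wrack [ 0.5357 -0.1967] LxW [0.103 0.037] yaw 3.9 zmed 0.124 lab [ 0.538 -0.212  0.132] hue [23. 25.] px [234, 167, 44, 103, 3107]
rack [0.7258 0.3393] LxW [0.123 0.085] yaw -110.4 px 1327 label [0.724 0.337 0.064] hue [108. 110. 113.] ctr px [173 125  51  42]
rack [0.4964 0.2372] LxW [0.125 0.038] yaw 4.2 px 588 label [0.541 0.241 0.043] hue [108. 112. 140.] ctr px [224 202  15  45]
rack [0.4551 0.3983] LxW [0.124 0.038] yaw 10.7 px 611 label [0.497 0.409 0.044] hue [136. 137. 139.] ctr px [164 216  19  46]
t 13.45 tcp [ 0.5132 -0.1372  0.2284] yaw 94.31 mix -16.4 28.0 F [-0.1  0.2 -0.4] w 0.052 q6 -1.98 rp [-1.574e+00  1.000e-03]
x 0.3745 y 0.0684 z -0.0109 spin -0.19
```

View pics/w5.png

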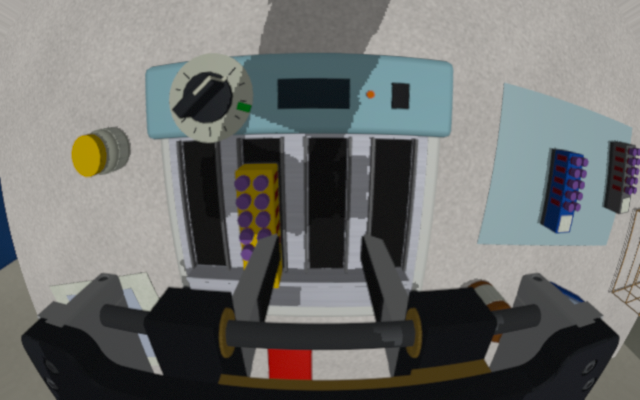

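```bash

python3 -m handwheel '[{"fingers":0.1,"x":0.03,"y":0,"z":0,"spin":0},{"fingers":0.1,"x":0.075,"y":0,"z":-0.003,"spin":0},{"fingers":0.28,"x":0.12,"y":0,"z":-0.006,"spin":0},{"fingers":0.28,"x":0.165,"y":0,"z":-0.01,"spin":0},{"fingers":0.28,"x":0.21,"y":0.01,"z":-0.01,"spin":0},{"fingers":0.28,"x":0.255,"y":0.03,"z":-0.01,"spin":0},{"fingers":0.28,"x":0.3,"y":0.05,"z":-0.01,"spin":0},{"fingers":0.28,"x":0.34,"y":0.065,"z":-0.01,"spin":0},{"fingers":0.28,"x":0.365,"y":0.068,"z":-0.01,"spin":0},{"fingers":0.28,"x":0.374,"y":0.068,"z":-0.01,"spin":0}]' >/dev/null; python3 -m handwheel '[{"fingers":0.28},{"fingers":0.28},{"fingers":0.28},{"fingers":0.28},{"fingers":0.28},{"fingers":0.28},{"fingers":0.28},{"fingers":0.28},{"fingers":0.28},{"fingers":0.28}]'; python3 - <<'E'
from meas import *
wrist_racks("w6")
E
python3 go.py .496 .237 .031 94.5
```

```text
wrack [0.4538 0.3974] LxW [0.125 0.038] yaw 11.2 zmed 0.044 lab [0.499 0.407 0.044] hue [ 45. 134.] px [461, 112, 44, 123, 4453]
wrack [0.4941 0.2362] LxW [0.124 0.037] yaw 4.5 zmed 0.044 lab [0.54  0.24  0.044] hue [108. 111.] px [299, 134, 41, 128, 4937]
wrack [0.9025 1.0743] LxW [0.184 0.057] yaw 0.4 zmed 0.049 lab None hue [30. 34.] px [604, 347, 36, 53, 643]
wrack [0.6958 0.2984] LxW [0.095 0.054] yaw -63.0 zmed 0.061 lab None hue [106. 107.] px [329, 348, 72, 32, 1752]
t 14.5 tcp [0.4957 0.2368 0.1575] yaw 94.33 mix -6.4 402.2 F [0.5 1.1 0.2] w 0.0601 q6 -1.27 rp [-1.57  0.  ]
x 0.0002 y 0.1265 z -0.0003 spin -0.17validation failed for argument at $[0]...
```

```bash

python3 -m handwheel '[{"fingers":0.28,"x":-0.0005,"y":0.02,"z":0.0015,"spin":0},{"fingers":0.28,"x":-0.0005,"y":0.05,"z":0.0015,"spin":0},{"fingers":0.28,"x":-0.0005,"y":0.08,"z":0.0015,"spin":0},{"fingers":0.28,"x":-0.0005,"y":0.11,"z":0.0015,"spin":0},{"fingers":0.28,"x":-0.0005,"y":0.1265,"z":0.0015,"spin":0},{"fingers":0.28,"x":-0.0005,"y":0.1265,"z":0.0015,"spin":0},{"fingers":-0.5,"x":-0.0005,"y":0.1265,"z":0.0015,"spin":0},{"fingers":-0.5,"x":-0.0005,"y":0.1265,"z":0.0015,"spin":0},{"fingers":-0.5,"x":-0.0005,"y":0.1265,"z":0.0015,"spin":0},{"fingers":-0.5,"x":-0.0005,"y":0.1265,"z":0.0015,"spin":0}]' 30; 
python3 -m handwheel '[{"fingers":-0.5,"x":0,"y":0,"z":0,"spin":0},{"fingers":-0.5,"x":0,"y":-0.02,"z":0,"spin":0},{"fingers":-0.5,"x":0,"y":-0.04,"z":0,"spin":0},{"fingers":-0.5,"x":0,"y":-0.07,"z":0,"spin":0},{"fingers":-0.5,"x":0,"y":-0.1,"z":0,"spin":0},{"fingers":-0.5,"x":0,"y":-0.13,"z":0,"spin":0},{"fingers":-0.5,"x":0,"y":-0.15,"z":0,"spin":0},{"fingers":-0.5,"x":0,"y":-0.15,"z":0,"spin":0},{"fingers":-0.5,"x":0,"y":-0.15,"z":0,"spin":0},{"fingers":-0.5,"x":0,"y":-0.15,"z":0,"spin":0}]' ; python3 go.py m -1 34.5 181 90
```

```text
time_s: 15.5
ee_pos: [0.4949, 0.2348, 0.0325]
eef_rot: [-1.573, -0.001, 1.645]
force: [-1.5, 0.3, 6.7]
grip_width: 0.036
time_s: 16.5
ee_pos: [0.4937, 0.2343, 0.1797]
eef_rot: [-1.568, 0.001, 1.645]
force: [-0.5, -0.2, -3.6]
grip_width: 0.0358
t 16.5 tcp [0.4937 0.2343 0.1797] yaw 94.23 mix -8.6 399.9 F [-0.5 -0.2 -3.6] w 0.0358 q6 -1.27 rp [-1.568e+00  1.000e-03]
x -0.3654 y -0.0013 z -0.0075 spin 0.03
```

```bash

python3 -m handwheel '[{"fingers":-0.5,"x":-0.03,"y":0,"z":0,"spin":0},{"fingers":-0.5,"x":-0.075,"y":0,"z":-0.002,"spin":0},{"fingers":-0.5,"x":-0.12,"y":0,"z":-0.004,"spin":0},{"fingers":-0.5,"x":-0.165,"y":0,"z":-0.005,"spin":0},{"fingers":-0.5,"x":-0.21,"y":0,"z":-0.006,"spin":0},{"fingers":-0.5,"x":-0.255,"y":0,"z":-0.007,"spin":0},{"fingers":-0.5,"x":-0.3,"y":0,"z":-0.0075,"spin":0},{"fingers":-0.5,"x":-0.34,"y":0,"z":-0.0075,"spin":0},{"fingers":-0.5,"x":-0.36,"y":0,"z":-0.0075,"spin":0},{"fingers":-0.5,"x":-0.3654,"y":0,"z":-0.0075,"spin":0}]'; python3 go.py m -1 34.5 118 90
python3 -m handwheel '[{"fingers":-0.5,"x":0,"y":0,"z":0,"spin":0},{"fingers":-0.5,"x":0,"y":0.01,"z":0,"spin":0},{"fingers":-0.5,"x":0,"y":0.02,"z":0,"spin":0},{"fingers":-0.5,"x":0,"y":0.03,"z":0,"spin":0},{"fingers":-0.5,"x":0,"y":0.04,"z":0,"spin":0},{"fingers":-0.5,"x":0,"y":0.05,"z":0,"spin":0},{"fingers":-0.5,"x":0,"y":0.056,"z":0,"spin":0},{"fingers":-0.5,"x":0,"y":0.06,"z":0,"spin":0},{"fingers":-0.5,"x":0,"y":0.06,"z":0,"spin":0},{"fingers":-0.5,"x":0,"y":0.06,"z":0,"spin":0}]' ; python3 go.py m -1 34.5 107 90
python3 - <<'E'
from meas import *
wrist_racks("w7",.03,.066,.088)
E
```

```text
time_s: 17.5
ee_pos: [0.5281, -0.1312, 0.1798]
eef_rot: [-1.569, -0.001, 1.642]
force: [-0.1, 0.9, -3.5]
grip_width: 0.0358
t 17.5 tcp [ 0.5281 -0.1312  0.1798] yaw 94.08 mix -1.1 32.9 F [-0.1  0.9 -3.5] w 0.0358 q6 -1.95 rp [-1.569e+00 -1.000e-03]
x 0.0016 y 0.0618 z -0.0000 spin -0.12
time_s: 18.5
ee_pos: [0.5288, -0.1294, 0.1216]
eef_rot: [-1.571, 0.0, 1.644]
force: [0.1, 0.7, -3.2]
grip_width: 0.0359
t 18.5 tcp [ 0.5288 -0.1294  0.1216] yaw 94.22 mix -0.2 34.6 F [ 0.1  0.7 -3.2] w 0.0359 q6 -1.95 rp [-1.571  0.   ]
x -0.0001 y 0.0146 z 0.0008 spin 0.02
wrack [ 0.5161 -0.1297] LxW [0.101 0.06 ] yaw 1.8 zmed 0.141 lab [ 0.563 -0.124  0.133] hue [108. 120.] px [258, 153, 125, 170, 13088]
wrack [ 0.5217 -0.1973] LxW [0.074 0.036] yaw 4.8 zmed 0.129 lab [ 0.527 -0.209  0.132] hue [ 25. 136.] px [169, 179, 73, 113, 5963]
```

View pics/w7.png

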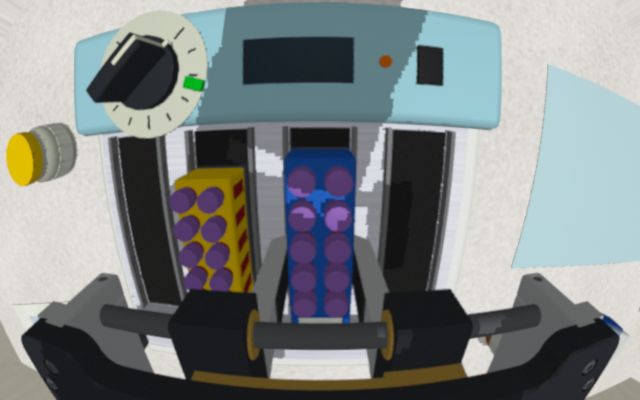

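```bash

python3 -m handwheel '[{"fingers":-0.5,"x":0,"y":0.002,"z":0,"spin":0},{"fingers":-0.5,"x":0,"y":0.004,"z":0,"spin":0},{"fingers":-0.5,"x":0,"y":0.006,"z":0,"spin":0},{"fingers":-0.5,"x":0,"y":0.008,"z":0,"spin":0},{"fingers":-0.5,"x":0,"y":0.01,"z":0,"spin":0},{"fingers":-0.5,"x":0,"y":0.012,"z":0,"spin":0},{"fingers":-0.5,"x":0,"y":0.013,"z":0,"spin":0},{"fingers":-0.5,"x":0,"y":0.014,"z":0,"spin":0},{"fingers":-0.5,"x":0,"y":0.0145,"z":0,"spin":0},{"fingers":-0.5,"x":0,"y":0.0145,"z":0,"spin":0}]' ; python3 go.py m 10 34.5 106 90
python3 -m handwheel '[{"fingers":-0.5,"x":0,"y":0.0,"z":0,"spin":0},{"fingers":-0.5,"x":0,"y":0.0,"z":-0.002,"spin":0},{"fingers":-0.5,"x":0,"y":0,"z":-0.004,"spin":0},{"fingers":-0.5,"x":0,"y":0,"z":-0.006,"spin":0},{"fingers":-0.5,"x":0,"y":0,"z":-0.008,"spin":0},{"fingers":-0.5,"x":0,"y":0,"z":-0.0095,"spin":0},{"fingers":-0.5,"x":0,"y":0,"z":-0.011,"spin":0},{"fingers":-0.5,"x":0,"y":0,"z":-0.0125,"spin":0},{"fingers":-0.5,"x":0,"y":0,"z":-0.014,"spin":0},{"fingers":-0.5,"x":0,"y":0,"z":-0.015,"spin":0}]' 10; python3 go.py m 10 34.5 106 90
```

```text
time_s: 19.55
ee_pos: [0.5287, -0.1293, 0.1075]
eef_rot: [-1.571, 0.0, 1.644]
force: [-4.5, 0.9, 4.8]
grip_width: 0.0355
t 19.55 tcp [ 0.5287 -0.1293  0.1075] yaw 94.22 mix -0.3 34.7 F [-4.5  0.9  4.8] w 0.0355 q6 -1.95 rp [-1.571  0.   ]
x -0.0002 y 0.0015 z -0.0103 spin 0.02
time_s: 20.55
ee_pos: [0.543, -0.1285, 0.1073]
eef_rot: [-1.569, 0.0, 1.645]
force: [-11.5, -0.1, 8.7]
grip_width: 0.0359
t 20.55 tcp [ 0.543  -0.1285  0.1073] yaw 94.23 mix 14.0 34.5 F [-11.5  -0.1   8.7] w 0.0359 q6 -1.94 rp [-1.569  0.   ]
x -0.0000 y 0.0013 z 0.0040 spin 0.03
```

```bash

python3 -m handwheel '[{"fingers":0.1,"x":0,"y":0,"z":0,"spin":0},{"fingers":0.1,"x":0,"y":0,"z":0,"spin":0},{"fingers":0.1,"x":0,"y":0,"z":0,"spin":0},{"fingers":0.1,"x":0,"y":-0.01,"z":0,"spin":0},{"fingers":0.1,"x":0,"y":-0.03,"z":0,"spin":0},{"fingers":0.1,"x":0,"y":-0.05,"z":0,"spin":0},{"fingers":0.1,"x":0,"y":-0.07,"z":0,"spin":0},{"fingers":0.1,"x":0.03,"y":-0.09,"z":0.01,"spin":0},{"fingers":0.1,"x":0.07,"y":-0.1,"z":0.02,"spin":0},{"fingers":0.28,"x":0.11,"y":-0.1,"z":0.03,"spin":0}]' 30; python3 go.py .454 .3975 .16 101
```

```text
time_s: 21.55
ee_pos: [0.5056, -0.0198, 0.2091]
eef_rot: [-1.574, 0.001, 1.643]
force: [0.4, -0.4, 0.8]
grip_width: 0.0566
t 21.55 tcp [ 0.5056 -0.0198  0.2091] yaw 94.16 mix -15.3 145.6 F [ 0.4 -0.4  0.8] w 0.0566 q6 -1.76 rp [-1.574e+00  1.000e-03]
x 0.4199 y 0.0491 z 0.0212 spin -6.84
```

```bash

python3 -m handwheel '[{"fingers":0.28,"x":0.04,"y":0,"z":0.002,"spin":0},{"fingers":0.28,"x":0.088,"y":0,"z":0.004,"spin":-1},{"fingers":0.28,"x":0.136,"y":0,"z":0.006,"spin":-2},{"fingers":0.28,"x":0.184,"y":0,"z":0.008,"spin":-3},{"fingers":0.28,"x":0.232,"y":0,"z":0.01,"spin":-4},{"fingers":0.28,"x":0.28,"y":0.01,"z":0.013,"spin":-5},{"fingers":0.28,"x":0.325,"y":0.02,"z":0.016,"spin":-6},{"fingers":0.28,"x":0.37,"y":0.03,"z":0.019,"spin":-7},{"fingers":0.28,"x":0.405,"y":0.045,"z":0.021,"spin":-7},{"fingers":0.28,"x":0.42,"y":0.049,"z":0.021,"spin":-7}]'; python3 - <<'E'
from meas import *
wrist_racks("w8")
E
python3 go.py .454 .3975 .031 101
```

```text
time_s: 22.55
ee_pos: [0.4524, 0.3989, 0.1568]
eef_rot: [-1.569, 0.0, 1.769]
force: [0.5, -0.4, -0.3]
grip_width: 0.0604
wrack [0.4538 0.3985] LxW [0.125 0.037] yaw 11.1 zmed 0.044 lab [0.499 0.407 0.044] hue [ 90. 132.] px [299, 137, 41, 128, 4928]
wrack [0.6955 0.3754] LxW [0.071 0.007] yaw 69.8 zmed 0.04 lab None hue [108. 109.] px [240, 358, 50, 22, 514]
t 22.6 tcp [0.4526 0.3993 0.1569] yaw 101.37 mix -37.5 567.5 F [-0.2  1.3 -0.5] w 0.0599 q6 -1.11 rp [-1.57  0.  ]
x -0.0021 y 0.1259 z -0.0010 spin 0.37
```

```bash

python3 -m handwheel '[{"fingers":0.28,"x":-0.001,"y":0.02,"z":-0.001,"spin":0.3},{"fingers":0.28,"x":-0.001,"y":0.05,"z":-0.001,"spin":0.3},{"fingers":0.28,"x":-0.001,"y":0.08,"z":-0.001,"spin":0.3},{"fingers":0.28,"x":-0.001,"y":0.11,"z":-0.001,"spin":0.3},{"fingers":0.28,"x":-0.001,"y":0.126,"z":-0.001,"spin":0.3},{"fingers":0.28,"x":-0.001,"y":0.126,"z":-0.001,"spin":0.3},{"fingers":-0.5,"x":-0.001,"y":0.126,"z":-0.001,"spin":0.3},{"fingers":-0.5,"x":-0.001,"y":0.126,"z":-0.001,"spin":0.3},{"fingers":-0.5,"x":-0.001,"y":0.126,"z":-0.001,"spin":0.3},{"fingers":-0.5,"x":-0.001,"y":0.126,"z":-0.001,"spin":0.3}]' 30; 
python3 -m handwheel '[{"fingers":-0.5,"x":0,"y":0,"z":0,"spin":0},{"fingers":-0.5,"x":0,"y":-0.02,"z":0,"spin":0},{"fingers":-0.5,"x":0,"y":-0.04,"z":0,"spin":0},{"fingers":-0.5,"x":0,"y":-0.07,"z":0,"spin":1},{"fingers":-0.5,"x":0,"y":-0.1,"z":0,"spin":2},{"fingers":-0.5,"x":0,"y":-0.13,"z":0,"spin":3},{"fingers":-0.5,"x":0,"y":-0.15,"z":0,"spin":4},{"fingers":-0.5,"x":0,"y":-0.15,"z":0,"spin":6},{"fingers":-0.5,"x":0,"y":-0.15,"z":0,"spin":6.9},{"fingers":-0.5,"x":0,"y":-0.15,"z":0,"spin":6.9}]' ; python3 go.py m -1 103 181 90
```

```text
time_s: 23.6
ee_pos: [0.4555, 0.3965, 0.0333]
eef_rot: [-1.573, -0.001, 1.761]
force: [-1.4, 2.0, 6.7]
grip_width: 0.0357
time_s: 24.6
ee_pos: [0.4546, 0.3956, 0.1813]
eef_rot: [-1.57, 0.001, 1.641]
force: [0.4, -0.2, -2.7]
grip_width: 0.036
t 24.6 tcp [0.4546 0.3956 0.1813] yaw 94.03 mix -35.8 563.6 F [ 0.4 -0.2 -2.7] w 0.036 q6 -0.99 rp [-1.57e+00  1.00e-03]
x -0.4605 y 0.0003 z -0.0361 spin -0.17
```

```bash

python3 -m handwheel '[{"fingers":-0.5,"x":-0.03,"y":0,"z":-0.002,"spin":0},{"fingers":-0.5,"x":-0.08,"y":0,"z":-0.005,"spin":0},{"fingers":-0.5,"x":-0.13,"y":0,"z":-0.009,"spin":0},{"fingers":-0.5,"x":-0.18,"y":0,"z":-0.013,"spin":-0.2},{"fingers":-0.5,"x":-0.23,"y":0,"z":-0.017,"spin":-0.2},{"fingers":-0.5,"x":-0.28,"y":0,"z":-0.021,"spin":-0.2},{"fingers":-0.5,"x":-0.33,"y":0,"z":-0.025,"spin":-0.2},{"fingers":-0.5,"x":-0.38,"y":0,"z":-0.03,"spin":-0.2},{"fingers":-0.5,"x":-0.43,"y":0,"z":-0.034,"spin":-0.2},{"fingers":-0.5,"x":-0.4605,"y":0,"z":-0.036,"spin":-0.2}]'; python3 go.py m -1 103 118 90
python3 -m handwheel '[{"fingers":-0.5,"x":0,"y":0,"z":0,"spin":0},{"fingers":-0.5,"x":0,"y":0,"z":0,"spin":0},{"fingers":-0.5,"x":0,"y":0.01,"z":0,"spin":0},{"fingers":-0.5,"x":0,"y":0.02,"z":0,"spin":0},{"fingers":-0.5,"x":0,"y":0.03,"z":0,"spin":0},{"fingers":-0.5,"x":0,"y":0.04,"z":0,"spin":0},{"fingers":-0.5,"x":0,"y":0.05,"z":0,"spin":0},{"fingers":-0.5,"x":0,"y":0.056,"z":0,"spin":0},{"fingers":-0.5,"x":0,"y":0.06,"z":0,"spin":0},{"fingers":-0.5,"x":0,"y":0.06,"z":0,"spin":0}]' ; python3 go.py m -1 103 108 90
python3 - <<'E'
from meas import *
wrist_racks("w9",.03,.066,.088)
E
```

```text
time_s: 25.6
ee_pos: [0.5229, -0.0641, 0.1813]
eef_rot: [-1.57, 0.0, 1.644]
force: [-0.2, 0.3, -3.2]
grip_width: 0.0357
t 25.6 tcp [ 0.5229 -0.0641  0.1813] yaw 94.17 mix -1.4 100.2 F [-0.2  0.3 -3.2] w 0.0357 q6 -1.83 rp [-1.57  0.  ]
x 0.0028 y 0.0633 z -0.0004 spin -0.03
time_s: 26.6
ee_pos: [0.523, -0.061, 0.1214]
eef_rot: [-1.57, -0.0, 1.644]
force: [-0.2, 0.1, -2.0]
grip_width: 0.0362
t 26.6 tcp [ 0.523  -0.061   0.1214] yaw 94.22 mix -1.0 103.2 F [-0.2  0.1 -2. ] w 0.0362 q6 -1.83 rp [-1.57 -0.  ]
x -0.0002 y 0.0134 z -0.0000 spin 0.02
wrack [ 0.5102 -0.0616] LxW [0.102 0.061] yaw 4.0 zmed 0.14 lab [ 0.556 -0.053  0.132] hue [ 90. 135.] px [258, 151, 126, 172, 13159]
wrack [ 0.5163 -0.1295] LxW [0.073 0.036] yaw 4.3 zmed 0.129 lab None hue [109. 135.] px [168, 180, 74, 112, 5825]
wrack [ 0.5331 -0.1961] LxW [0.097 0.036] yaw 3.9 zmed 0.127 lab [ 0.58  -0.193  0.119] hue [ 25. 136.] px [82, 182, 75, 130, 4849]
```

View pics/w9.png

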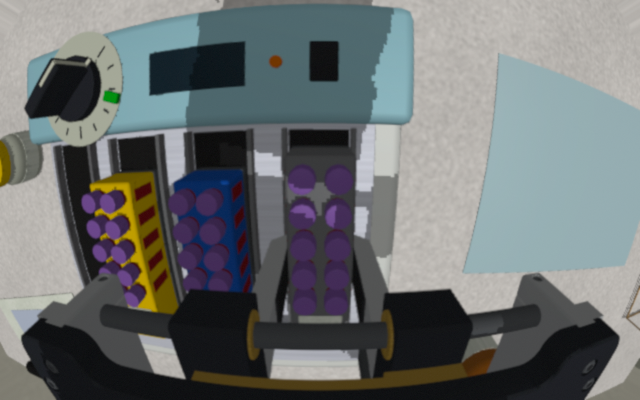

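```bash

python3 -m handwheel '[{"fingers":-0.5,"x":0,"y":0.002,"z":0,"spin":0},{"fingers":-0.5,"x":0,"y":0.004,"z":0,"spin":0},{"fingers":-0.5,"x":0,"y":0.006,"z":0,"spin":0},{"fingers":-0.5,"x":0,"y":0.008,"z":0,"spin":0},{"fingers":-0.5,"x":0,"y":0.01,"z":0,"spin":0},{"fingers":-0.5,"x":0,"y":0.0115,"z":0,"spin":0},{"fingers":-0.5,"x":0,"y":0.012,"z":0,"spin":0},{"fingers":-0.5,"x":0,"y":0.0125,"z":0,"spin":0},{"fingers":-0.5,"x":0,"y":0.013,"z":0,"spin":0},{"fingers":-0.5,"x":0,"y":0.013,"z":0,"spin":0}]' ; python3 go.py m 10 103 106 90
python3 -m handwheel '[{"fingers":-0.5,"x":0,"y":0.0,"z":0,"spin":0},{"fingers":-0.5,"x":0,"y":0.0,"z":-0.002,"spin":0},{"fingers":-0.5,"x":0,"y":0,"z":-0.004,"spin":0},{"fingers":-0.5,"x":0,"y":0,"z":-0.006,"spin":0},{"fingers":-0.5,"x":0,"y":0,"z":-0.008,"spin":0},{"fingers":-0.5,"x":0,"y":0,"z":-0.0095,"spin":0},{"fingers":-0.5,"x":0,"y":0,"z":-0.011,"spin":0},{"fingers":-0.5,"x":0,"y":0,"z":-0.0125,"spin":0},{"fingers":-0.5,"x":0,"y":0,"z":-0.014,"spin":0},{"fingers":-0.5,"x":0,"y":0,"z":-0.016,"spin":0}]' 10; python3 go.py m 10 103 106 90
```

```text
time_s: 27.65
ee_pos: [0.5231, -0.061, 0.1088]
eef_rot: [-1.571, 0.0, 1.644]
force: [-0.1, -0.7, -2.9]
grip_width: 0.0359
t 27.65 tcp [ 0.5231 -0.061   0.1088] yaw 94.22 mix -0.9 103.2 F [-0.1 -0.7 -2.9] w 0.0359 q6 -1.83 rp [-1.571  0.   ]
x -0.0002 y 0.0028 z -0.0109 spin 0.02
time_s: 28.65
ee_pos: [0.5388, -0.0598, 0.1087]
eef_rot: [-1.57, -0.0, 1.644]
force: [-10.7, 0.1, 1.4]
grip_width: 0.0359
t 28.65 tcp [ 0.5388 -0.0598  0.1087] yaw 94.22 mix 14.8 103.3 F [-10.7   0.1   1.4] w 0.0359 q6 -1.82 rp [-1.57 -0.  ]
x -0.0003 y 0.0027 z 0.0048 spin 0.02
```

```bash

python3 -m handwheel '[{"fingers":0.1,"x":0,"y":0,"z":0,"spin":0},{"fingers":0.1,"x":0,"y":0,"z":0,"spin":0},{"fingers":0.1,"x":0,"y":0,"z":0,"spin":0},{"fingers":0.1,"x":0,"y":-0.01,"z":0,"spin":0},{"fingers":0.1,"x":0,"y":-0.03,"z":0,"spin":0},{"fingers":0.1,"x":0,"y":-0.05,"z":0,"spin":0},{"fingers":0.1,"x":0,"y":-0.08,"z":0,"spin":0},{"fingers":-0.5,"x":-0.03,"y":-0.12,"z":0,"spin":0},{"fingers":-1,"x":-0.07,"y":-0.15,"z":0,"spin":0},{"fingers":-1,"x":-0.1,"y":-0.16,"z":0,"spin":0}]' 30; python3 -m handwheel '[{"fingers":-1,"x":0,"y":0,"z":0,"spin":0},{"fingers":-1,"x":0,"y":0,"z":-0.03,"spin":0},{"fingers":-1,"x":0,"y":0,"z":-0.06,"spin":0},{"fingers":-1,"x":0,"y":0,"z":-0.09,"spin":0},{"fingers":-1,"x":0,"y":0,"z":-0.12,"spin":0},{"fingers":-1,"x":0,"y":0,"z":-0.145,"spin":0},{"fingers":-1,"x":0,"y":0,"z":-0.145,"spin":0},{"fingers":-1,"x":0,"y":0,"z":-0.145,"spin":0},{"fingers":-1,"x":0,"y":0,"z":-0.145,"spin":0},{"fingers":-1,"x":0,"y":0,"z":-0.145,"spin":0}]'
python3 go.py m 158 0 210 90
python3 - <<'E'
from meas import *
from go import O,X,Y
c=cams.get_calibration("wrist"); p,d=cams.camera("wrist"); cv2.imwrite("pics/w10.png",p[:,:,::-1])
W=wcloud(d,c); q=W[...,:2]-O; mx=q@X*1e3; my=q@Y*1e3; z=W[...,2]*1e3
for n,y in dict(l1=-102,l2=-34,l3=34,l4=102).items():
    m=(d>0)&(abs(my-y)<30)&(mx>-76)&(mx<85)&(z>112)&(z<145)
    m=m&(abs(my-y)<26)
    if m.sum()<50: print(n,"empty",m.sum()); continue
    P=np.c_[mx[m],my[m],z[m]]; top=P[(P[:,2]>114)&(P[:,2]<123)]; cap=P[P[:,2]>127]
    print(n,"x",np.percentile(P[:,0],[1,99]).round(1),"y",np.percentile(P[:,1],[1,99]).round(1),"rect",rect(P/1e3),"cap x",np.percentile(cap[:,0],[1,99]).round(1),"ztop",np.median(top[:,2]).round(1),"capz",np.percentile(cap[:,2],[50,95]).round(1))
E
```

```text
time_s: 29.65
ee_pos: [0.547, -0.1614, 0.2735]
eef_rot: [-1.576, 0.003, 1.645]
force: [0.6, 0.6, -0.3]
grip_width: 0.0306
time_s: 30.65
ee_pos: [0.6905, -0.1489, 0.2697]
eef_rot: [-1.571, 0.0, 1.644]
force: [-0.6, 0.6, -0.0]
grip_width: 0.0002
t 30.65 tcp [ 0.6905 -0.1489  0.2697] yaw 94.21 mix 159.6 3.3 F [-0.6  0.6 -0. ] w 0.0002 q6 -1.91 rp [-1.571  0.   ]
x -0.0033 y 0.0597 z 0.0016 spin 0.01
l1 empty 0
l2 x [-38.3  73.9] y [-50.6 -15.2] rect [ 1.57000e-02 -3.31000e-02  3.73000e-02  1.18800e-01  8.99022e+01] cap x [-36.8  34.6] ztop 118.7 capz [132.5 133.9]
l3 x [-37.9  73.9] y [16.6 52.3] rect [1.62000e-02 3.46000e-02 3.65000e-02 1.17600e-01 8.98445e+01] cap x [-36.7  34.7] ztop 118.7 capz [132.5 133.9]
l4 x [-43.8  73.8] y [ 85.3 120.2] rect [0.0135 0.103  0.1231 0.0375 0.4493] cap x [-42.4  34.8] ztop 118.7 capz [132.4 133.9]
```

View pics/w10.png

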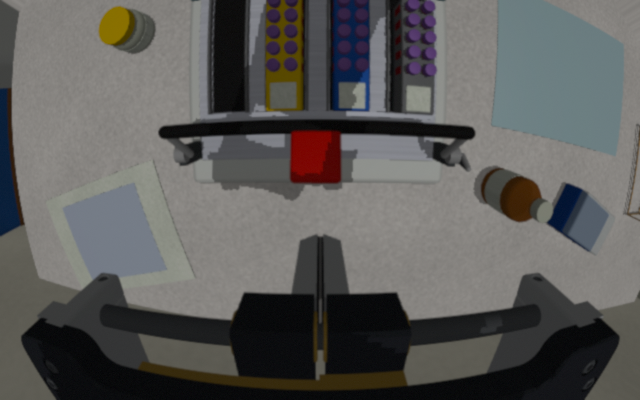

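```bash

python3 -m handwheel '[{"fingers":-1,"x":-0.003,"y":0.02,"z":0,"spin":0},{"fingers":-1,"x":-0.003,"y":0.04,"z":0,"spin":0},{"fingers":-1,"x":-0.003,"y":0.06,"z":0,"spin":0},{"fingers":-1,"x":-0.003,"y":0.07,"z":0,"spin":0},{"fingers":-1,"x":-0.003,"y":0.07,"z":0.005,"spin":0},{"fingers":-1,"x":-0.003,"y":0.07,"z":0.012,"spin":0},{"fingers":-1,"x":-0.003,"y":0.07,"z":0.018,"spin":0},{"fingers":-1,"x":-0.003,"y":0.07,"z":0.024,"spin":0},{"fingers":-1,"x":-0.003,"y":0.07,"z":0.03,"spin":0},{"fingers":-1,"x":-0.003,"y":0.07,"z":0.036,"spin":0}]'
python3 -m handwheel '[{"fingers":-1,"x":0,"y":0,"z":0.006,"spin":0},{"fingers":-1,"x":0,"y":0,"z":0.012,"spin":0},{"fingers":-1,"x":0,"y":0,"z":0.018,"spin":0},{"fingers":-1,"x":0,"y":0,"z":0.024,"spin":0},{"fingers":-1,"x":0,"y":0,"z":0.029,"spin":0},{"fingers":-1,"x":0,"y":0,"z":0.034,"spin":0},{"fingers":-1,"x":0,"y":0,"z":0.039,"spin":0},{"fingers":-1,"x":0,"y":0,"z":0.039,"spin":0},{"fingers":-1,"x":0,"y":0,"z":0.039,"spin":0},{"fingers":-1,"x":0,"y":0,"z":0.039,"spin":0}]'
python3 go.py
python3 - <<'E'
from meas import *
c=cams.get_calibration("wrist"); p,d=cams.camera("wrist"); cv2.imwrite("pics/w11.png",p[:,:,::-1])
E
```

```text
time_s: 31.7
ee_pos: [0.6554, -0.1546, 0.2003]
eef_rot: [-1.574, 0.001, 1.645]
force: [4.4, 0.6, 3.7]
grip_width: 0.0004
time_s: 32.7
ee_pos: [0.6166, -0.1574, 0.1988]
eef_rot: [-1.571, -0.0, 1.645]
force: [0.6, 0.0, 0.1]
grip_width: 0.0006
t 32.7 tcp [ 0.6166 -0.1574  0.1988] yaw 94.23 mix 85.3 0.3 F [0.6 0.  0.1] w 0.0006 q6 -1.95 rp [-1.571 -0.   ]
```

View pics/w11.png

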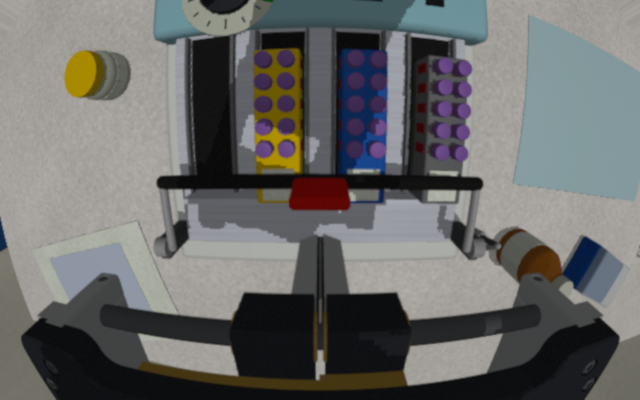

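```bash

python3 -m handwheel '[{"fingers":-1,"x":0,"y":-0.02,"z":0,"spin":0},{"fingers":-1,"x":0,"y":-0.04,"z":0,"spin":0},{"fingers":-1,"x":-0.01,"y":-0.05,"z":0.03,"spin":5},{"fingers":-0.3,"x":-0.02,"y":-0.05,"z":0.06,"spin":12},{"fingers":-0.3,"x":-0.03,"y":-0.05,"z":0.09,"spin":20},{"fingers":-0.3,"x":-0.045,"y":-0.05,"z":0.12,"spin":28},{"fingers":-0.3,"x":-0.06,"y":-0.05,"z":0.15,"spin":36},{"fingers":-0.3,"x":-0.07,"y":-0.05,"z":0.18,"spin":44},{"fingers":-0.3,"x":-0.084,"y":-0.05,"z":0.2,"spin":50},{"fingers":-0.3,"x":-0.084,"y":-0.05,"z":0.203,"spin":50}]'
cat > dial.py <<'E'
from meas import *
from go import O,X,Y
import sys
c=cams.get_calibration("wrist"); p,d=cams.camera("wrist"); cv2.imwrite(f"pics/{sys.argv[1]}.png",p[:,:,::-1])
W=wcloud(d,c); q=W[...,:2]-O; mx=q@X*1e3; my=q@Y*1e3; z=W[...,2]*1e3; hsv=cv2.cvtColor(p,cv2.COLOR_RGB2HSV)
near=(d>0)&(np.hypot(mx+117,my+84)<55)
bar=near&(z>115)&(z<140); P=np.c_[mx,my][bar[:].nonzero()] if 0 else np.c_[mx[bar],my[bar]]
r=cv2.minAreaRect(P.astype(np.float32)); print("bar",r,"ztop",np.median(z[bar]),bar.sum())
sk=near&(z>92)&(z<100)
wh=bar&(hsv[...,2]>120)&(hsv[...,1]<60); w=np.c_[mx[wh],my[wh]]
if len(w)>4:
    l=cv2.fitLine(w.astype(np.float32),cv2.DIST_L2,0,.01,.01).ravel(); print("white n",len(w),"mean",w.mean(0).round(1),"line deg",np.rad2deg(np.arctan2(l[1],l[0])).round(1))
g=near&(hsv[...,0]>40)&(hsv[...,0]<80)&(hsv[...,1]>120)&(hsv[...,2]>40); G=np.c_[mx[g],my[g]]; print("green n",len(G),G.mean(0).round(1),"z",np.median(z[g]).round(1))
disc=near&(z>83)&(z<90)&(hsv[...,1]<50)&(hsv[...,2]>90); D=np.c_[mx[disc],my[disc]]
if len(D)>50: 
    h=cv2.convexHull(D.astype(np.float32)); print("disc",cv2.minEnclosingCircle(h),cv2.fitEllipse(h)[0])
E
python3 dial.py w12; python3 go.py
```

```text
time_s: 33.75
ee_pos: [0.419, -0.2573, 0.2492]
eef_rot: [-1.571, 0.0, 0.767]
force: [-0.1, 0.5, -0.8]
grip_width: 0.033
bar ((-119.28492736816406, -83.23748016357422), (12.568952560424805, 46.25826644897461), 39.76327896118164) ztop 129.50914088945981 681
green n 88 [-106.6  -46.8] z 90.1
disc ((-118.1590576171875, -83.90115356445312), 46.44888687133789) (-118.2818603515625, -82.92145538330078)
t 33.8 tcp [ 0.4196 -0.2566  0.2491] yaw 44.21 mix -118.5 -84.3 F [0.3 0.7 0. ] w 0.0334 q6 -1.39 rp [-1.571 -0.   ]
```

View pics/w12.png

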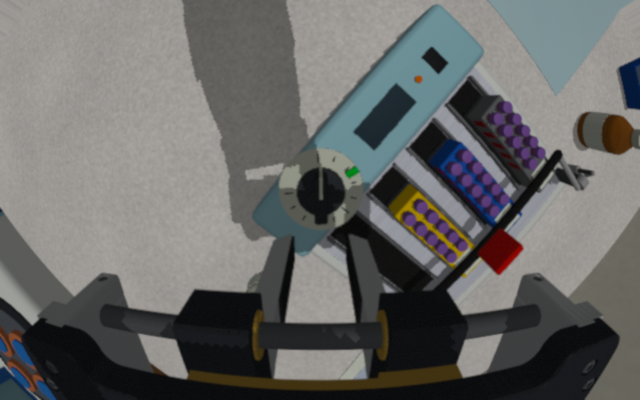

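```bash
python3 go.py m -119 -83.3 119 39.8
python3 -m handwheel '[{"fingers":-0.3,"x":0,"y":0.02,"z":0.001,"spin":0.2},{"fingers":-0.3,"x":0,"y":0.05,"z":0.001,"spin":0.2},{"fingers":-0.3,"x":0,"y":0.08,"z":0.001,"spin":0.2},{"fingers":-0.3,"x":0,"y":0.11,"z":0.001,"spin":0.2},{"fingers":-0.3,"x":0,"y":0.125,"z":0.001,"spin":0.2},{"fingers":-0.3,"x":0,"y":0.13,"z":0.001,"spin":0.2},{"fingers":-0.3,"x":0,"y":0.13,"z":0.001,"spin":0.2},{"fingers":-0.9,"x":0,"y":0.13,"z":0.001,"spin":0.2},{"fingers":-0.9,"x":0,"y":0.13,"z":0.001,"spin":0.2},{"fingers":-0.9,"x":0,"y":0.13,"z":0.001,"spin":0.2}]' 20; python3 go.py
```

```text
t 33.8 tcp [ 0.4196 -0.2566  0.2491] yaw 44.21 mix -118.5 -84.3 F [0.3 0.7 0. ] w 0.0334 q6 -1.39 rp [-1.571 -0.   ]
x 0.0002 y 0.1301 z 0.0011 spin 0.21
time_s: 34.8
ee_pos: [0.4194, -0.2561, 0.1196]
eef_rot: [-1.572, 0.002, 0.769]
force: [-17.5, -16.2, 7.1]
grip_width: 0.0127
t 34.8 tcp [ 0.4194 -0.2561  0.1196] yaw 44.06 mix -118.7 -83.7 F [-17.5 -16.2   7.1] w 0.0127 q6 -1.39 rp [-1.572  0.002]
```

```bash

python3 -m handwheel '[{"fingers":-0.9,"x":-0.0006,"y":0,"z":0,"spin":0},{"fingers":-0.9,"x":-0.0006,"y":0,"z":0,"spin":0},{"fingers":-0.9,"x":-0.0006,"y":0,"z":0,"spin":0},{"fingers":-0.9,"x":-0.0006,"y":0,"z":0,"spin":3},{"fingers":-0.9,"x":-0.0006,"y":0,"z":0,"spin":7},{"fingers":-0.9,"x":-0.0006,"y":0,"z":0,"spin":11},{"fingers":-0.9,"x":-0.0006,"y":0,"z":0,"spin":15},{"fingers":-0.9,"x":-0.0006,"y":0,"z":0,"spin":20},{"fingers":-0.9,"x":-0.0006,"y":0,"z":0,"spin":25},{"fingers":-0.9,"x":-0.0006,"y":0,"z":0,"spin":30}]'; python3 go.py m 0 0 119 -18
```

```text
time_s: 35.8
ee_pos: [0.4194, -0.2562, 0.1196]
eef_rot: [-1.572, -0.001, 0.241]
force: [-1.8, -1.7, 5.9]
grip_width: 0.0133
t 35.8 tcp [ 0.4194 -0.2562  0.1196] yaw 13.82 mix -118.7 -83.9 F [-1.8 -1.7  5.9] w 0.0133 q6 -0.86 rp [-1.572e+00 -1.000e-03]
x 0.1310 y 0.0006 z 0.0628 spin 27.62
```

```bash

python3 -m handwheel '[{"fingers":-0.9,"x":0,"y":0,"z":0,"spin":4},{"fingers":-0.9,"x":0,"y":0,"z":0,"spin":8},{"fingers":-0.9,"x":0,"y":0,"z":0,"spin":12},{"fingers":-0.9,"x":0,"y":0,"z":0,"spin":16},{"fingers":-0.9,"x":0,"y":0,"z":0,"spin":20},{"fingers":-0.9,"x":0,"y":0,"z":0,"spin":24},{"fingers":-0.9,"x":0,"y":0,"z":0,"spin":27},{"fingers":-0.9,"x":0,"y":0,"z":0,"spin":28},{"fingers":-0.9,"x":0,"y":0,"z":0,"spin":28},{"fingers":-0.9,"x":0,"y":0,"z":0,"spin":28}]'; python3 go.py
python3 -m handwheel '[{"fingers":-0.3,"x":0,"y":0,"z":0,"spin":0},{"fingers":-0.3,"x":0,"y":0,"z":0,"spin":0},{"fingers":-0.3,"x":0,"y":0,"z":0,"spin":0},{"fingers":-0.3,"x":0,"y":-0.01,"z":0,"spin":0},{"fingers":-0.3,"x":0,"y":-0.03,"z":0,"spin":0},{"fingers":-0.3,"x":0,"y":-0.06,"z":0,"spin":0},{"fingers":-0.3,"x":0,"y":-0.09,"z":0,"spin":0},{"fingers":-0.3,"x":0,"y":-0.1,"z":0,"spin":0},{"fingers":-0.3,"x":0,"y":-0.1,"z":0,"spin":0},{"fingers":-0.3,"x":0,"y":-0.1,"z":0,"spin":0}]'; python3 dial.py w13; python3 go.py
python3 -c "
import cv2;p=cv2.imread('pics/w13.png');cv2.imwrite('pics/w13c.png',cv2.resize(p[130:260,240:420],None,fx=4,fy=4,interpolation=cv2.INTER_CUBIC))"
```

```text
time_s: 36.8
ee_pos: [0.4196, -0.2562, 0.1197]
eef_rot: [-1.572, -0.002, -0.243]
force: [0.3, -1.8, 6.6]
grip_width: 0.013
t 36.8 tcp [ 0.4196 -0.2562  0.1197] yaw -13.93 mix -118.4 -83.9 F [ 0.3 -1.8  6.6] w 0.013 q6 -0.38 rp [-1.572 -0.002]
time_s: 37.8
ee_pos: [0.4188, -0.2556, 0.2178]
eef_rot: [-1.57, 0.001, -0.244]
force: [-0.1, 0.1, -0.8]
grip_width: 0.0328
bar ((-117.9400863647461, -83.3114013671875), (46.9322624206543, 12.64426326751709), 71.74483489990234) ztop 129.5519018253426 812
white n 15 mean [-112.   -64.4] line deg 67.1
green n 111 [-106.2  -46.7] z 90.1
disc ((-114.69821166992188, -79.77030181884766), 50.86970901489258) (-116.96021270751953, -78.61679077148438)
t 37.85 tcp [ 0.4187 -0.2555  0.2175] yaw -13.98 mix -119.3 -83.1 F [ 1.1 -0.3 -0.8] w 0.0326 q6 -0.38 rp [-1.57   0.002]
```

View pics/w13c.png

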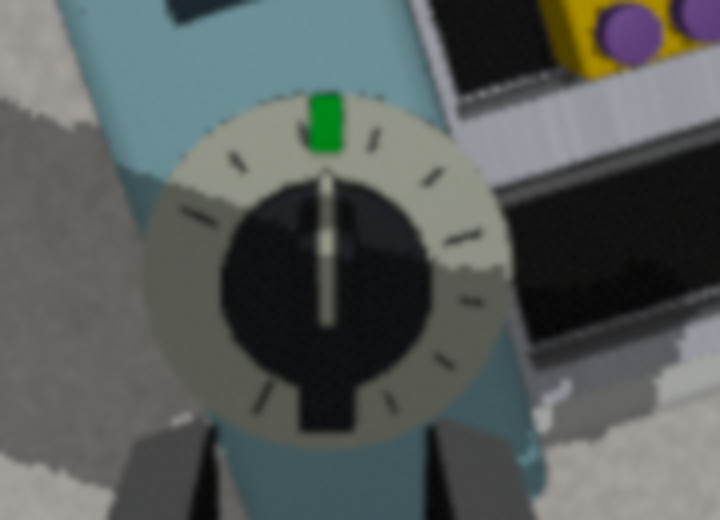

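```bash

python3 -m handwheel '[{"fingers":-0.3,"x":0,"y":-0.02,"z":0,"spin":0},{"fingers":-0.3,"x":0,"y":-0.05,"z":0,"spin":0},{"fingers":-0.3,"x":0,"y":-0.08,"z":0.02,"spin":0},{"fingers":-0.3,"x":0,"y":-0.1,"z":0.06,"spin":0},{"fingers":-0.3,"x":0,"y":-0.1,"z":0.1,"spin":0},{"fingers":-0.3,"x":0,"y":-0.1,"z":0.14,"spin":0},{"fingers":-0.3,"x":0,"y":-0.1,"z":0.18,"spin":0},{"fingers":-0.3,"x":0,"y":-0.1,"z":0.22,"spin":0},{"fingers":-0.3,"x":0,"y":-0.1,"z":0.25,"spin":0},{"fingers":-0.3,"x":0,"y":-0.1,"z":0.27,"spin":0}]'
python3 - <<'E'
from meas import *
from go import O,X,Y
for n in ("top","side"):
    c=cams.get_calibration(n); p,d=cams.camera(n); W=cloud(d,c); q=W[...,:2]-O; mx=q@X*1e3; my=q@Y*1e3; z=W[...,2]*1e3
    for nm,y in dict(l2=-34,l3=34,l4=102).items():
        m=(d>0)&(abs(my-y)<17)&(mx>-75)&(mx<80)&(z>110)&(z<145); lg=(d>0)&(abs(my-y)<16)&(mx>66)&(mx<90)&(z>110)&(z<125)
        print(n,nm,"x",np.percentile(mx[m],[1,99]).round(1),"y",np.percentile(my[m],[1,99]).round(1))
    b=(d>0)&(abs(my)<128)&(abs(my)>30)&(mx>48)&(mx<68)&(z>126)&(z<170); print(n,"bar",b.sum(),"x",np.median(mx[b]).round(1),"z med/95",np.percentile(z[b],[50,90]).round(1))
    cv2.imwrite(f"pics/{n}9.png",cv2.resize(p[130:290,140:500],None,fx=2.2,fy=2.2,interpolation=cv2.INTER_CUBIC)[:,:,::-1] if n=="top" else p[:,:,::-1])
E
```

```text
time_s: 38.85
ee_pos: [0.4844, 0.0082, 0.3174]
eef_rot: [-1.571, 0.002, -0.242]
force: [0.6, -1.1, -1.0]
grip_width: 0.033
top l2 x [-47.3  73.6] y [-49.5 -17.2]
top l3 x [-46.6  74.5] y [18.5 50.8]
top l4 x [-46.7  45.4] y [ 87.2 117.5]
top bar 219 x 55.1 z med/95 [129.9 133.4]
side l2 x [-48.6  73.4] y [-50.8 -17.4]
side l3 x [-48.3  58.8] y [17.2 49.8]
side l4 x [-47.6  73.6] y [ 85.4 118.2]
side bar 213 x 54.3 z med/95 [129.1 131.8]
```

View pics/top9.png

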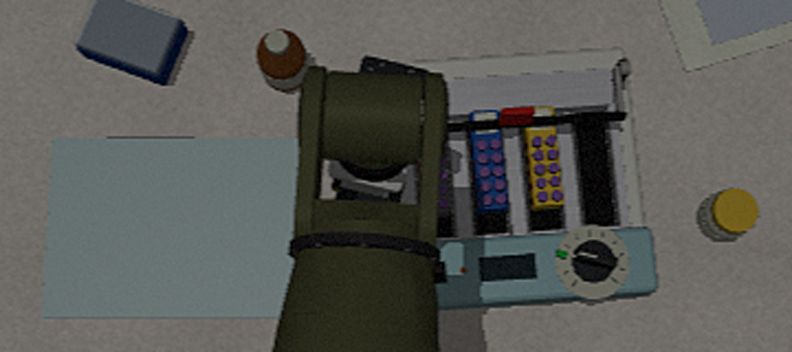

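```bash
python3 -c "
from station import workorder; print(workorder.hand_in())"
```

```text
the job is handed in; nothing more can be done
None
```

The job is done and handed in, at about 39 s of the 208 s allowed. Three racks were present; the orange one was absent.

**What I did, in order**
- I pushed the bail back until it stayed open.
- I set the yellow, blue and grey racks upright in lanes 2, 3 and 4, label ends to the back. Each was slid against the back stop until it pushed back with about 11 N.
- I brought the bail over so that it sprang down on the three ledges.
- I turned the dial about 58° clockwise and drew the arm clear of everything.

**Last checks**
- **Racks:** before the bail came over, all three back ends lay within 0.1 mm of each other and the block tops were at about 119 mm, so they stand flat on the floor. Afterwards, fresh top and side views showed the racks still in place. In each of those views one rack's back end was hidden (grey from the top, blue from the side), but the other view showed it.
- **Bail:** the visible bar surface read 130 to 133 mm above the bench, where I expected its top near 137 mm. I took this as the rounded bar and depth noise; the close-up shows the bar across all three ledges.
- **Dial:** the bar grip pointed at 71.7° and the green marker lay at about 72.2°. The 15-pixel fit to the white line gave 67.1°, which disagrees, but I judged it unreliable because the close-up shows the line aiming at the marker.
- **Other things:** I did not touch the bottle, the tip box or the jar, and they look unmoved. No knocked rack or slackened grip was seen.

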